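# Load the tumbler and lock its bayonet cap

## Task

Load the polishing tumbler: unlock its bayonet cap (push it in against the spring, turn it counterclockwise, lift it out) and set it plug down on the middle of the cork mat. With the scraper sweep all the brass castings on the deck into the round well (the gripper must not touch them) and stand the scraper upright on the middle of its rubber pad again; then refit the cap, pushed in and turned clockwise to the stop, and let it rise into its notches, locked. Leave everything else on the table where it is.

Things in the scene. Friction and masses are not known exactly. Their poses are not given: they have to be found in the camera images.
- tumbler: fixed polishing tumbler, a grey casing with a bare aluminium deck 85 mm above the table. Origin on the table under the axis of its round well, z up. The deck spans own x -90 to 90 and own y +90 to -365; guard rail 12 high, 6 thick just outside it. The well, at own x = y = 0, is 88 across, 77 deep, wider below. A surround 12 high rings it from 58 mm out, open to -y: a throat 89 wide at own y -37 that widens to 180 at -125. Castings start at own y -110 to -285
- well_mouth (a point): centre of the well's mouth, at deck height (85 mm above the table), axes as the tumbler. In the rim, at the tumbler's own +x and 120 and 240 degrees round, are gaps 32 degrees wide (to 52 mm out, black dots beside them) for the cap's lugs. Clockwise (from above) of each: 20 degrees of rim 10 thick, the notch, a stop. Counterclockwise: the next one's stop, 26 deep
- notch0 (a point): over the middle of the notch that belongs to the gap at +x, 50 degrees clockwise of it, 47 mm from the axis, at deck height; 28 degrees wide, its roof 6 below the deck; a black bar marks it. The others are 120 and 240 degrees round. A lug that turns to the stop is 6 degrees past the notch's middle, still in the notch
- plunger (a joint): spring post in the middle of the well, 14 mm thick, round top 8 below the deck; value in m, 0 up, grows to 0.02 as it is pressed down. It pushes up with 5 N at first and 0.3 N more per mm: about 7.5 N at the cap's locked height, 10 N with the cap fully pushed in
- cap: loose bayonet cap, 0.2 kg, locked in the well at the start. Origin at the centre of the plug's underside, z up. Black plug 82 mm across (76 at its foot), 24 high; steel lip 109 across from 24 to 30; black bar handle 60 long (own x), 18 thick (own y), from 30 to 80. Pushed fully in, the lip rests on the deck, origin 24 below it; to turn, at least 20 below; locked, 16 below
- lug0 (a point): middle of the cap's steel lug at its own +x, 47 mm from its axis, 7 above its underside. Lugs reach from the plug to 50 from the axis, are 13 wide and span 4 to 10 above the underside; a black dot on the lip is over each. Any lug fits any gap
- lug1 (a point): middle of the lug 120 degrees counterclockwise of lug0
- lug2 (a point): middle of the lug 240 degrees counterclockwise of lug0
- scraper: loose bench scraper, 0.15 kg, standing by itself. Origin at the middle of the blade's lower edge, z up. Steel blade 70 mm wide (own y), 4 thick (own x), 42 high; side wings 4 thick, 30 high reach forward to own x 27 at both ends, so it gathers pieces on its +x side. Wooden handle 18 thick (own x), 40 wide (own y), from 45 to 100 high, its middle at own x 12
- pad: flat black rubber pad, fixed, 100 (own x) x 110 x 4 mm thick, where the scraper stands at the start, on the other side of the tumbler from the cork mat; origin at the centre of its underside
- mat: flat square cork mat, fixed, 130 x 130 x 3 mm thick, empty at the start, to one side of the tumbler; origin at the centre of its underside
- casting0: brass casting, a disc 25 across and 12 high, 40 g, flat on the deck at the start; origin at the centre of its underside. Four to seven castings are present; None if absent
- casting1: brass casting, a block 27 x 19 x 12, 40 g, flat on the deck at the start; origin at the centre of its underside. Four to seven castings are present; None if absent
- casting2: brass casting, a disc 22 across and 8 high with a 14 x 14 x 6 block on top, 14 high in all, 40 g, flat on the deck at the start; origin at the centre of its underside. Four to seven castings are present; None if absent
- casting3: brass casting, a disc 25 across and 12 high, 40 g, flat on the deck at the start; origin at the centre of its underside. Four to seven castings are present; None if absent
- casting4: brass casting, a block 27 x 19 x 12, 40 g, flat on the deck at the start; origin at the centre of its underside. Four to seven castings are present; None if absent
- casting5: brass casting, a disc 22 across and 8 high with a 14 x 14 x 6 block on top, 14 high in all, 40 g, flat on the deck at the start; origin at the centre of its underside. Four to seven castings are present; None if absent
- casting6: brass casting, a disc 25 across and 12 high, 40 g, flat on the deck at the start; origin at the centre of its underside. Four to seven castings are present; None if absent
- jar: bystander on the table, to be left alone: glass jar with steel lid, 48 across, 60 high; its origin is at its underside or grip
- doming_block: bystander on the table, to be left alone: steel doming block, 50 cube; its origin is at its underside or grip
- loupe: bystander on the table, to be left alone: black loupe, 34 across, 22 high; its origin is at its underside or grip
- stone_box: bystander on the table, to be left alone: shallow open cardboard box, 80 x 60 x 25; its origin is at its underside or grip
- hammer: bystander on the table, to be left alone: hammer; its origin is at its underside or grip
- ring_cone: bystander on the table, to be left alone: aluminium ring cone, 56 across at the foot, 100 high; its origin is at its underside or grip

How it is judged:
On the way, in this order (a step that is already met when the one before it is completed fails the run):
1. the cap has been taken off and stands plug down on the cork mat, let go (horizontal distance between cap and mat below 0.04 m and z of cap in the frame of mat below 0.008 m and angle between cap's own z axis and vertical below 0.1 rad and contact force between the fingers and cap below 0.5 N), for 0.2 s.
2. all the castings present lie in the well (z of each of casting0, casting1, casting2, casting3, casting4, casting5, casting6 in the frame of well_mouth below -0.02 m and horizontal distance between each of casting0, casting1, casting2, casting3, casting4, casting5, casting6 and well_mouth below 0.07 m), for 0.2 s.
3. the cap is pushed in over the well, deeper than its locked height (underside more than 18.5 mm below the deck) (all of step 2 and z of cap in the frame of well_mouth below -0.0185 m and horizontal distance between cap and well_mouth below 0.006 m), for 0.1 s.
4. the cap has turned and risen into its notches (all of step 2 and z of cap in the frame of well_mouth between -0.0178 and -0.0135 m and horizontal distance between cap and well_mouth below 0.006 m and horizontal distance between any of lug0, lug1, lug2 and notch0 below 0.009 m), for 0.2 s.
At the end, for the whole second after the job is handed in: castings in the well (over 20 mm below deck, within 70 mm of axis); cap locked: underside 13.5-17.8 mm below deck, within 6 mm of axis, a lug within 9 mm of each notch's middle; scraper upright on the pad, blade middle within 35 mm of pad centre; all at rest (all of step 4 and linear speed of each of cap, scraper below 0.02 m/s and horizontal distance between scraper and pad below 0.035 m and angle between scraper's own z axis and vertical below 0.1 rad and z of scraper in the frame of pad below 0.008 m); the robot touches nothing.
It fails at once if the gripper's fingers press on a casting (more than 1 N) (contact force between the fingers and casting0 above 1 N or contact force between the fingers and casting1 above 1 N or contact force between the fingers and casting2 above 1 N or contact force between the fingers and casting3 above 1 N or contact force between the fingers and casting4 above 1 N or contact force between the fingers and casting5 above 1 N or contact force between the fingers and casting6 above 1 N).
It fails at once if a bystander is moved more than 40 mm (distance of any of jar, doming_block, loupe, stone_box, hammer, ring_cone from where it was at the start of the episode above 0.04 m).
Of casting0, casting1, casting2, casting3, casting4, casting5, casting6 only 4 to 7 are there at a start; the rules pass over those that are not, and their reading is None.
At some moment in a run one of casting0, casting1, casting2, casting3, casting4, casting5, casting6, cap may be knocked a few centimetres aside while the robot is not near it.
It also fails if it takes over 200 s, if anything falls off the work surface, if the arm or the gripper's body presses on something with over 40 N, if the wrist force passes 120 N, or if a joint passes its speed limit or range.

## Robot

A 7-joint arm with a two-finger parallel gripper is mounted at the origin on the work surface. World frame = base frame: x ahead of the robot, y to its left, z up, the work surface at z = 0. Lengths are in m, angles in rad, forces in N, time in s.
With the tool pointing down it reaches from about 0.4 to 0.85 m from the base axis. Payload 10.4 kg.
Tool frame: the origin (TCP) lies on the centre line of the jaws, within the pads' length; the fingertips stand 22 mm ahead of it and the grasp point (between the pads) lies 3 mm ahead of it; z points along the fingers, y is the direction in which the jaws open and shut (so a half turn about z gives the same grasp; the last joint's range is limited). The gripper opens to 87 mm and grips with 3 to 60 N. Pads are 19 mm wide; open, the fingers measure 117 mm over their backs; the gripper's body (75 mm by 190 mm) begins 51 mm behind the grasp point.
Start: joints at [1.221, 0.332, -0.065, 1.46, 0.022, 1.35, -0.088], TCP at [0.201, -0.592, 0.245] pointing down, gripper open.
Joint ranges: [-2.6, 2.6], [-0.5, 2.12], [-1.47, 1.34], [0.16, 2.42], [-1.27, 4.41], [0.06, 2.06], [-2.6, 2.6]. Speed limits (rad/s): [2.22, 2.22, 2.79, 2.79, 3.14, 3.14, 3.14].

## Interface

Orientations are given as a unit quaternion [w, x, y, z].
In Python, from plant import robot, imaging, job_done gives the robot as it stands.
- The arm moves only by the tool move_arm, never from a script. Its argument "plan" is a list of rows, each an object with "delta_pos": the shift along the tool's x, y, z in mm, a list of three; "twist": the turn, a rotation vector about the tool's x, y, z in degrees, a list of three; "claw": the gripper's target within -1 to 1 (fully open at 1, half-way at 0, shut at -1). In form: [{"delta_pos": [x, y, z], "twist": [ax, ay, az], "claw": claw}, ...]. A call has 1 to 10 rows; each row is the pose to reach, as a shift and turn from the pose commanded when the call began, along the tool's axes at that moment; what a row does not reach only later rows make up. A row lasts 1/10 s, in which the tool goes at most 50 mm and 8.59 degrees, less where a joint would pass 70% of its speed; a pose out of reach is approached as far as the arm can. A call with a gripper value outside its range is refused whole. The fingers move at their own pace and stop on an object; the grip force is fixed at half the most. Time passes only in rows, so rows that repeat a pose let the fingers close. It gives the time, the measured TCP pose, the force and the opening at its end, in the units of the state.
- robot.sense(): the state, without advancing time (a new reading comes with each control period).
- imaging.get_image(name): name is "scene" or "top"; returns (picture, depth): 400x640x3 uint8, red, green, blue; 400x640 float32, m along the optical axis (not along the pixel's ray), 0 where there is no reading.
- imaging.camera_params(name): a dict with "intrinsics" (3x3 intrinsics, pixels), "k1" (the pictures are not rectified: a ray, as slopes to the right and down, at radius r is drawn at 1 + k1 r^2 times it, then the intrinsics apply), "R" (3x3) and "t" (3): a world point X has camera coordinates R X + t. Camera axes: x right, y down, z forward; pixel columns grow to the right and rows downward; lengths in m; the calibration is good to about 2 mm. A picture is of the moment at which its call begins. camera_params takes no time and is no camera call.
- job_done(): hands the job in, once; it reports no verdict.
The state is a dict: "time": time; "joint_pos": joint angles; "joint_vel": joint speeds; "effort": joint torques, N m; "tool_pos": TCP position; "tool_rot": TCP orientation; "wrist_force": force on the tool from outside, world axes, zero at the start; "torque": the same for the moment, N m; "opening": finger opening in m.
Only numpy, scipy, OpenCV 4.12 (cv2) and the standard library are available. Lean on these libraries where they do the work, as an engineer would, in place of code of your own. Each camera call takes 0.05 s, during which the arm holds its last target.

## Working session

There is one attempt and no reset: what is moved stays moved. The work goes in short steps, Python scripts to look and compute and a tool call to move; the robot and the scene stay as the last step left them, time stands still between calls to the robot, and variables do not carry over. Pictures are saved under pics/ and viewed, and the job is handed in when it is done.

Besides the shell and the picture viewer there is one more tool, called after "Request:" as name([rows], argument=value, ...), one row to a line, values as JSON. move_arm: Moves the arm, as the interface text tells. Its arguments: {"type":"object","properties":{"plan":{"type":"array","items":{"type":"object","properties":{"delta_pos":{"type":"array","items":{"type":"number"}},"twist":{"type":"array","items":{"type":"number"}},"claw":{"type":"number"}}}}},"required":["plan"]}

```bash
ls; mkdir -p pics
cat > h.py <<'E'
import numpy as np, cv2
from plant import robot, imaging, job_done
def save(name,fn):
    im,d=imaging.get_image(name)
    cv2.imwrite('pics/'+fn+'.png',im[:,:,::-1]); np.savez('pics/'+fn+'.npz',im=im,d=d)
    return im,d
def ray(name,u,v):
    p=imaging.camera_params(name);K=np.array(p['intrinsics'])
    xd=(u-K[0,2])/K[0,0]; yd=(v-K[1,2])/K[1,1]
    rd=np.hypot(xd,yd); r=rd
    for _ in range(30): r=rd/(1+p['k1']*r*r)
    s=r/rd if rd>0 else 1
    R=np.array(p['R']);t=np.array(p['t'])
    return -R.T@t, R.T@np.array([xd*s,yd*s,1.])
def at_z(name,u,v,z):
    c,d=ray(name,u,v); return c+d*(z-c[2])/d[2]
def at_d(name,u,v,dep):
    c,d=ray(name,u,v); return c+d*dep
def proj(name,X):
    p=imaging.camera_params(name);K=np.array(p['intrinsics'])
    x=np.array(p['R'])@np.array(X)+np.array(p['t']); a=x[0]/x[2];b=x[1]/x[2]
    s=1+p['k1']*(a*a+b*b)
    return K[0,0]*a*s+K[0,2],K[1,1]*b*s+K[1,2]
def crop(fn,x0,y0,x1,y1,out):
    im=cv2.imread('pics/'+fn+'.png')[y0:y1,x0:x1]
    s=min(800/(x1-x0),600/(y1-y0)); cv2.imwrite('pics/'+out+'.png',cv2.resize(im,None,fx=s,fy=s,interpolation=cv2.INTER_CUBIC)); print('scale',s)
E
python3 - <<'E'
from h import *
save('top','t0');save('scene','s0')
for n in('top','scene'):
    p=imaging.camera_params(n);print(n,p,-np.array(p['R']).T@np.array(p['t']))
print(robot.sense())
E
```

```text
pics
top {'intrinsics': array([[427.6367028 ,   0.        , 316.59599087],
       [  0.        , 427.6367028 , 203.89066123],
       [  0.        ,   0.        ,   1.        ]]), 'k1': -0.11790007541949586, 'R': array([[ 0.01982784, -0.99956269,  0.02193802],
       [-0.99812699, -0.02105996, -0.05743675],
       [ 0.05787365, -0.02075808, -0.99810808]]), 't': array([-0.02349021,  0.57291065,  1.27439673])} [0.49854936 0.01503957 1.30540713]
scene {'intrinsics': array([[429.33261358,   0.        , 316.56363088],
       [  0.        , 429.33261358, 197.82164342],
       [  0.        ,   0.        ,   1.        ]]), 'k1': -0.013448156659289466, 'R': array([[ 0.76534003,  0.64346167,  0.01455045],
       [ 0.55337962, -0.64631468, -0.52540302],
       [-0.32867254,  0.41016389, -0.85072907]]), 't': array([-0.42675225, -0.25411826,  1.32194866])} [ 0.90172267 -0.43185724  0.99731509]
{'time': 0.1, 'joint_pos': array([ 1.22138783,  0.33282289, -0.06470614,  1.46083343,  0.02163136,
        1.34988877, -0.08847189]), 'joint_vel': array([-0.0013221 , -0.00340877, -0.00186759, -0.00062024, -0.00143179,
       -0.00092102, -0.00031436]), 'effort': array([ 1.74444911e-03, -6.24543142e+01,  2.50221690e-02, -3.90719211e+01,
       -6.13156054e-02,  3.65367474e-02,  2.17950458e-05]), 'tool_pos': array([ 0.20053355, -0.59163364,  0.24383604]), 'tool_rot': array([-6.11445501e-04,  9.86674170e-01,  1.62707368e-01, -1.43186717e-04]), 'wrist_force': array([-0.15251772,  0.22934749, -0.26849798]), 'torque': array([-0.03072778, -0.03010618, -0.01033748]), 'opening': 0.08705926696445314}
```

View pics/t0.png

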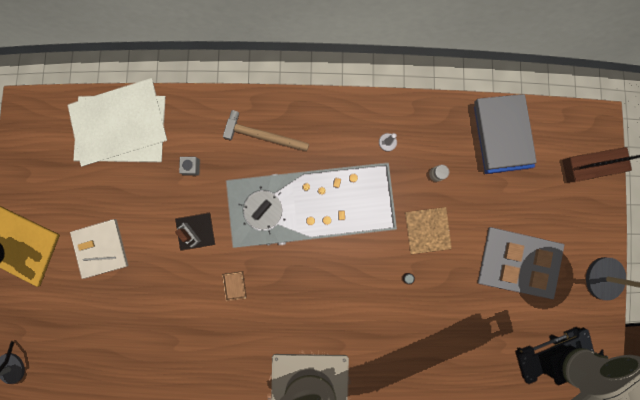

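View pics/s0.png

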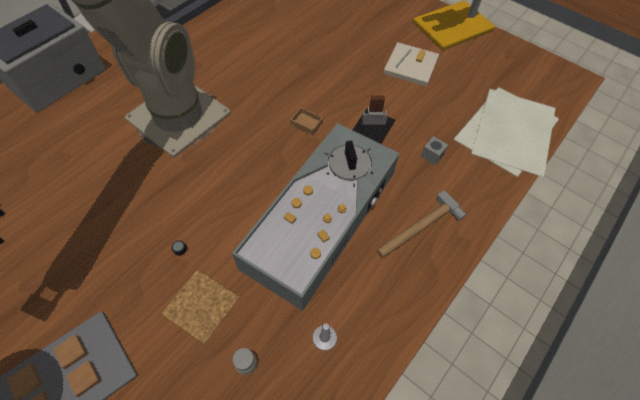

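Run:
```python
from h import *
crop('t0',160,150,400,260,'t0a')
crop('s0',230,110,410,310,'s0a')
crop('t0',220,170,320,245,'t0b')
crop('s0',300,120,420,210,'s0b')
```

```text
scale 3.3333333333333335
scale 3.0
scale 8.0
scale 6.666666666666667
```

View pics/t0a.png

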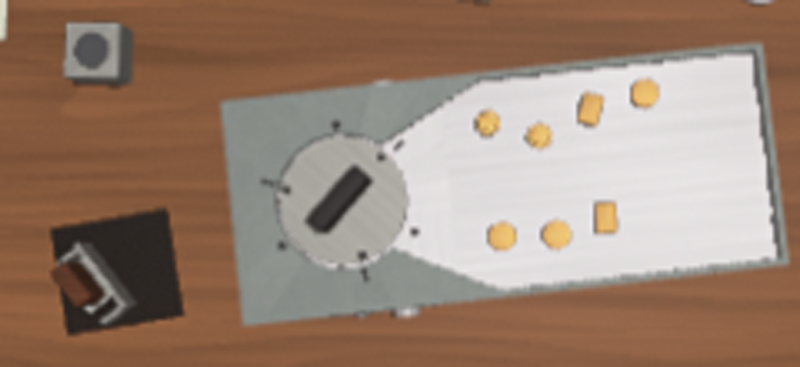

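View pics/s0a.png

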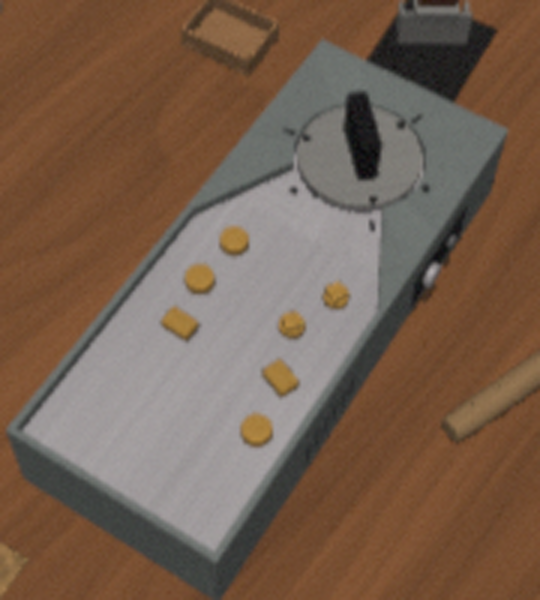

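View pics/t0b.png

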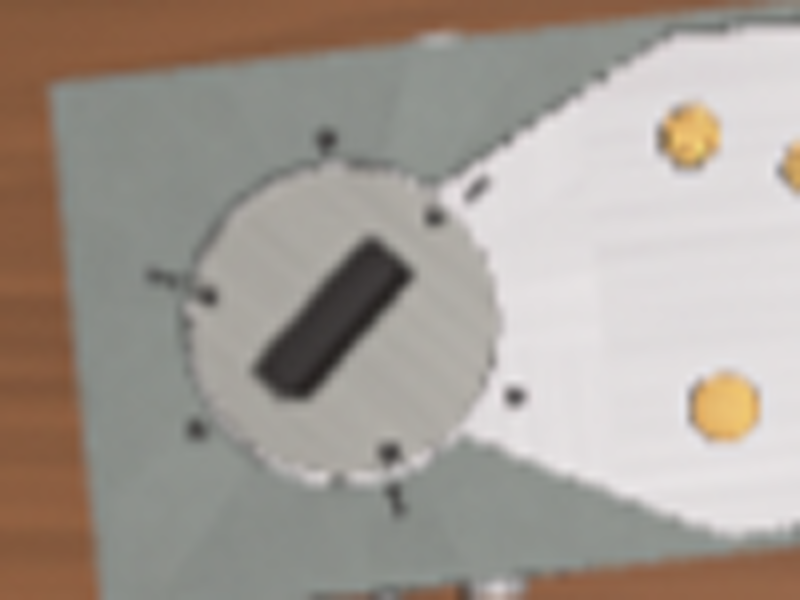

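View pics/s0b.png

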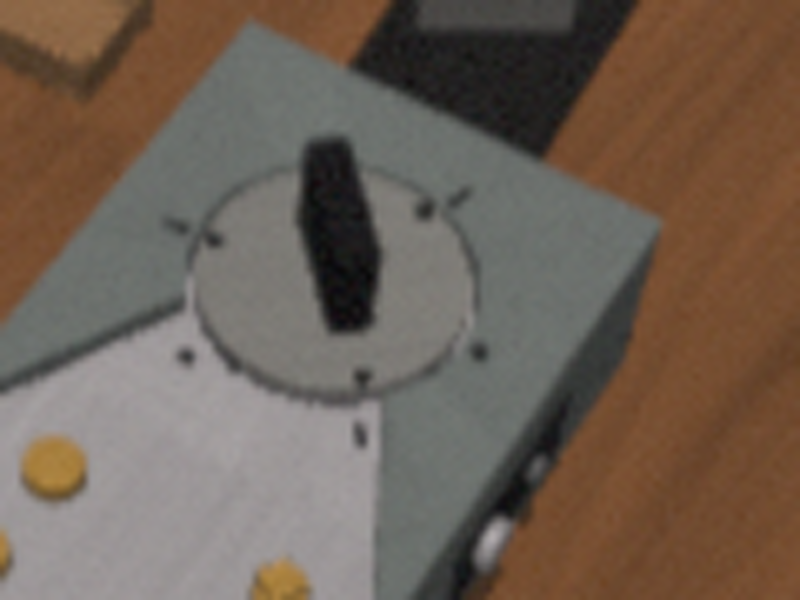

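```bash
cat >> h.py <<'E'
def fitpose(obs,model,x0=(0.5,0,0)):
    # obs: list of (cam,u,v,modelpoint xyz) ; pose x,y,yaw
    from scipy.optimize import least_squares
    def f(q,ret=False):
        c,s=np.cos(q[2]),np.sin(q[2]);r=[]
        for cam,u,v,P in obs:
            X=[q[0]+c*P[0]-s*P[1],q[1]+s*P[0]+c*P[1],P[2]]
            a,b=proj(cam,X); r+=[a-u,b-v]
        return np.array(r)
    o=least_squares(f,x0); return o.x,f(o.x).reshape(-1,2)
E
python3 - <<'E'
from h import *
M=[(96,96),(-96,96),(-96,-371),(96,-371)]
T=[(220,102),(242,325),(788,263),(763,43)]
S=[(507,130),(322,40),(12,430),(217,553)]
ot=[('top',160+a/3.3333,150+b/3.3333,(m[0]/1e3,m[1]/1e3,.097)) for m,(a,b) in zip(M,T)]
os=[('scene',230+a/3,110+b/3,(m[0]/1e3,m[1]/1e3,.097)) for m,(a,b) in zip(M,S)]
for o in (ot,os,ot+os):
    q,r=fitpose(o,None);print(q,np.degrees(q[2]));print(r.round(1).tolist())
# dots
q,_=fitpose(ot+os,None)
for nm,r,dz,angs in (('gap',65,.097,(0,120)),('gap',65,.085,(240,))):
    pass
# cap dots top: t0b
for (a,b),sc,off,cam in [((433,215),8,(220,170),'top'),((205,296),8,(220,170),'top'),((390,453),8,(220,170),'top'),((425,210),6.667,(300,120),'scene'),((212,238),6.667,(300,120),'scene'),((362,376),6.667,(300,120),'scene')]:
    print(cam,at_z(cam,off[0]+a/sc,off[1]+b/sc,.099).round(4))
for (a,b) in [(325,140),(195,430),(515,397),(478,190),(165,280),(395,500)]:
    p=at_z('top',220+a/8,170+b/8,.097)[:2]-q[:2]; print('mark',np.hypot(*p),np.degrees(np.arctan2(p[1],p[0])-q[2]))
d=np.load('pics/t0.npz')['d']
print(d[200,:].shape)
for u,v in [(262,211),(350,200),(235,230),(310,260)]:
    print(u,v,at_d('top',u,v,d[v,u]))
E
```

```text
[0.54777732 0.14109721 0.13104665] 7.508419785846682
[[0.0, -0.3], [0.2, 0.2], [0.2, 0.4], [-0.4, -0.2]]
[0.54752726 0.14624733 0.13553939] 7.765834833547253
[[0.7, -1.2], [0.1, -1.2], [-1.4, -0.9], [0.7, 2.1]]
[0.54782685 0.14393384 0.1336049 ] 7.654997090871976
[[-1.1, -0.3], [-0.7, 0.2], [-0.7, -0.0], [-1.5, -0.6], [0.3, -0.5], [-0.2, -0.6], [-2.3, -0.4], [-0.2, 2.9]]
top [0.5858 0.1104 0.099 ]
top [0.5555 0.1902 0.099 ]
top [0.5015 0.1234 0.099 ]
scene [0.5568 0.1924 0.099 ]
scene [0.5015 0.1265 0.099 ]
scene [0.5863 0.1126 0.099 ]
mark 0.0642294572123548 -2.6489036991271475
mark 0.06286547854816266 121.46524389539445
mark 0.0688892512664092 -119.47823571297143
mark 0.06820849202833953 -53.690282883287885
mark 0.06232858381399932 70.20402064832865
mark 0.0666991173410015 -167.93167658421584
(640,)
262 211 [0.54312921 0.13797942 0.15164755]
350 200 [ 0.5827014  -0.10619599  0.08218437]
235 230 [0.48995931 0.2184733  0.09883407]
310 260 [0.40307756 0.00457099 0.00162677]
```

```bash
cat >> h.py <<'E'
from scipy.spatial.transform import Rotation as Ro
def tgt(x,y,z,yaw,s=None,quiet=False):
    s=s or robot.sense(); q=s['tool_rot']; R0=Ro.from_quat([q[1],q[2],q[3],q[0]])
    a=np.radians(yaw); R1=Ro.from_matrix(np.array([[np.cos(a),np.sin(a),0],[np.sin(a),-np.cos(a),0],[0,0,-1.]]))
    d=R0.inv().apply(np.array([x,y,z])-s['tool_pos'])*1e3
    w=np.degrees((R0.inv()*R1).as_rotvec())
    print('delta',d.round(1).tolist(),'twist',w.round(1).tolist(),'rows',np.linalg.norm(d)/50,np.linalg.norm(w)/8.59)
def st():
    s=robot.sense(); q=s['tool_rot'];X=Ro.from_quat([q[1],q[2],q[3],q[0]]).as_matrix()
    print('t',round(s['time'],2),'p',s['tool_pos'].round(4),'yaw',round(np.degrees(np.arctan2(X[1,0],X[0,0])),2),'tilt',np.degrees(np.arccos(-X[2,2])).round(2),'F',s['wrist_force'].round(2),'T',s['torque'].round(2),'open',round(s['opening'],4),'q',np.array(s['joint_pos']).round(2))
E
python3 - <<'E'
from h import *
st()
tgt(.50,-.2,.25,60)
tgt(.548,.1425,.23,138)
# mat and pad
crop('t0',395,195,465,265,'t0m'); crop('t0',165,205,225,255,'t0p'); crop('s0',150,260,250,350,'s0m');crop('s0',340,80,410,140,'s0p')
E
```

```text
t 0.1 p [ 0.2005 -0.5916  0.2438] yaw 18.73 tilt 0.07 F [-0.15  0.23 -0.27] T [-0.03 -0.03 -0.01] open 0.0871 q [ 1.22  0.33 -0.06  1.46  0.02  1.35 -0.09]
delta [409.4, -274.8, -5.9] twist [-0.1, -0.0, -41.3] rows 9.860934094695708 4.804645286809221
delta [564.8, -583.7, 14.5] twist [-0.0, -0.1, -119.3] rows 16.24655736483414 13.884965803379268
scale 8.571428571428571
scale 12.0
scale 6.666666666666667
scale 10.0
```

View pics/t0m.png

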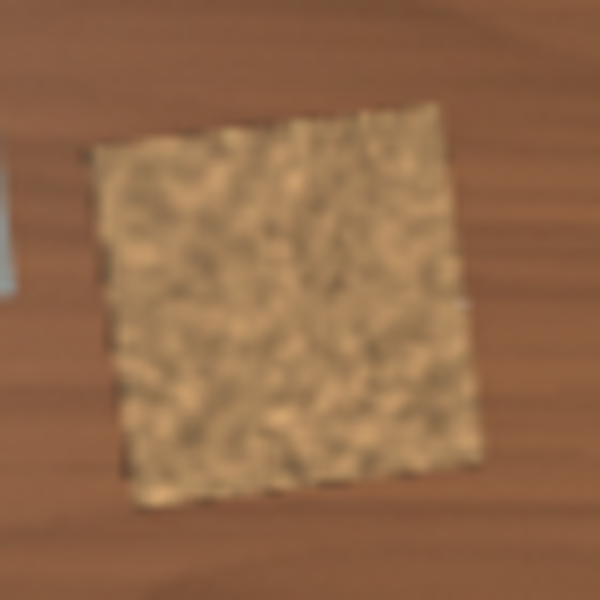

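View pics/t0p.png

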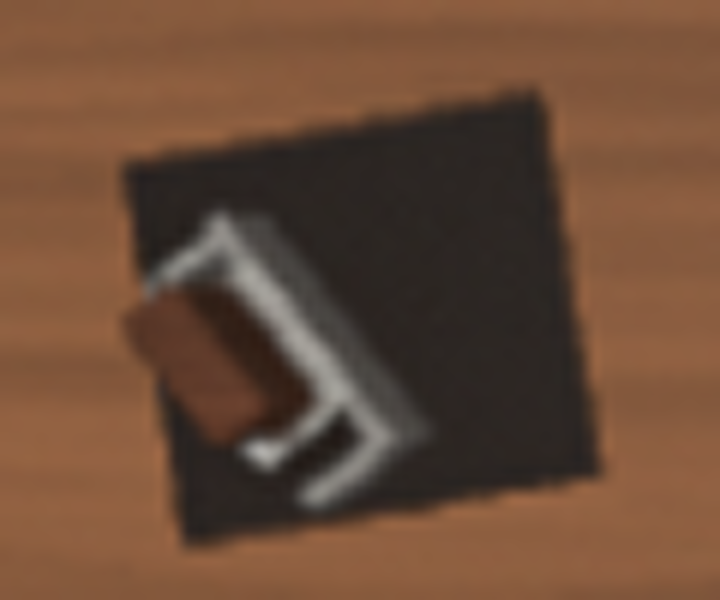

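View pics/s0p.png

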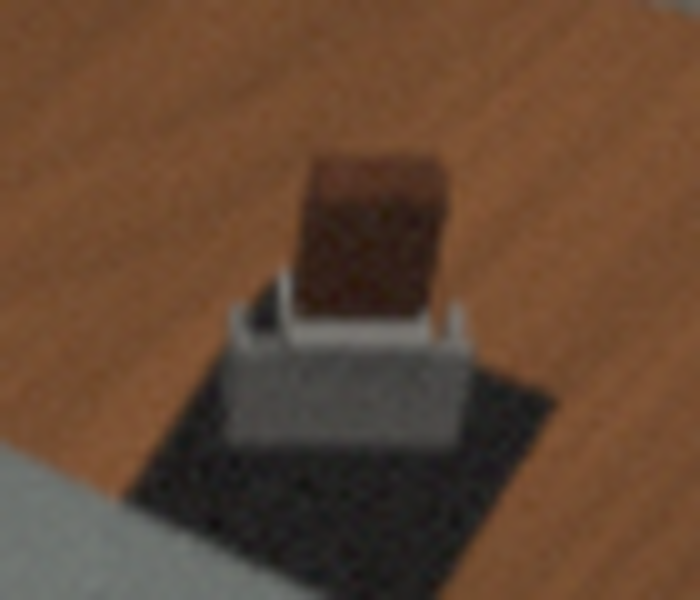

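View pics/s0m.png

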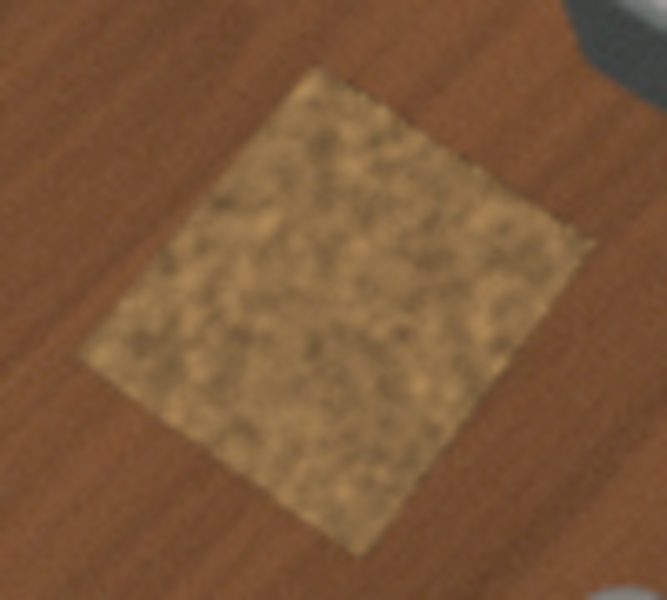

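Run:
```python
from h import *
def tp(l,off,sc,cam,z):
    r=np.array([at_z(cam,off[0]+a/sc,off[1]+b/sc,z)[:2] for a,b in l]);return r
m=tp([(95,148),(440,103),(483,462),(135,505)],(395,195),8.5714,'top',.003);print('mat',m.mean(0),m.round(3).tolist())
m=tp([(320,67),(595,242),(360,555),(82,355)],(150,260),6.6667,'scene',.003);print('mat',m.mean(0))
m=tp([(125,165),(540,90),(603,475),(185,545)],(165,205),12,'top',.004);print('pad',m.mean(0),m.round(3).tolist())
m=tp([(222,215),(390,430)],(165,205),12,'top',.046);v=m[1]-m[0];print('blade top',m.mean(0),np.linalg.norm(v),np.degrees(np.arctan2(v[1],v[0])))
m=tp([(172,287),(125,325),(222,445),(270,402)],(165,205),12,'top',.104);print('handle',m.mean(0),[np.linalg.norm(m[i]-m[i-1]) for i in range(4)],np.degrees(np.arctan2(*(m[2]-m[1])[::-1])),np.degrees(np.arctan2(*(m[3]-m[0])[::-1])))
m=tp([(310,165),(448,165),(440,200),(302,200)],(340,80),10,'scene',.104);print('handle s',m.mean(0),m)
# castings in tumbler frame, top
c0=np.array([.548,.1425]);yw=np.radians(7.6)
for a,b in [(487,122),(540,135),(590,109),(645,93),(502,236),(557,233),(605,217)]:
    p=at_z('top',160+a/3.3333,150+b/3.3333,.095)[:2]-c0
    print('cast',(p[0]*np.cos(yw)+p[1]*np.sin(yw)).round(4),(-p[0]*np.sin(yw)+p[1]*np.cos(yw)).round(4))
```

```text
mat [ 0.49917147 -0.35977313] [[0.554, -0.288], [0.573, -0.415], [0.443, -0.432], [0.426, -0.304]]
mat [ 0.50152213 -0.35595216]
pad [0.48172212 0.35656604] [[0.519, 0.419], [0.541, 0.313], [0.444, 0.294], [0.423, 0.401]]
blade top [0.48100006 0.35962337] 0.06774749261864452 -139.88039642604323
handle [0.47123476 0.36934873] [np.float64(0.03586567845324719), np.float64(0.014314878246702372), np.float64(0.036616895484755455), np.float64(0.015216440462647545)] -138.80352083706896 -137.3694485324662
handle s [0.473424   0.36921203] [[0.45521598 0.36253025]
 [0.48528706 0.38863426]
 [0.49154457 0.37581029]
 [0.46164839 0.34987331]]
cast 0.0526 -0.1299
cast 0.0365 -0.1736
cast 0.054 -0.2186
cast 0.0625 -0.2671
cast -0.0454 -0.1318
cast -0.0481 -0.1785
cast -0.0391 -0.2207
```

Request:
move_arm([
  {"delta_pos":[41,-27.5,-5],"twist":[0,0,-5],"claw":1},
  {"delta_pos":[82,-55,-6],"twist":[0,0,-9],"claw":1},
  {"delta_pos":[123,-82,-6],"twist":[0,0,-13],"claw":1},
  {"delta_pos":[164,-110,-6],"twist":[0,0,-17],"claw":1},
  {"delta_pos":[205,-137,-6],"twist":[0,0,-21],"claw":1},
  {"delta_pos":[246,-165,-6],"twist":[0,0,-25],"claw":1},
  {"delta_pos":[287,-192,-6],"twist":[0,0,-29],"claw":1},
  {"delta_pos":[328,-220,-6],"twist":[0,0,-33],"claw":1},
  {"delta_pos":[369,-247,-6],"twist":[0,0,-37],"claw":1},
  {"delta_pos":[409.4,-274.8,-6],"twist":[0,0,-41.3],"claw":1},
])

```text
time: 1.1
tool_pos: [0.5009, -0.1986, 0.2505]
tool_rot: [0.0, 0.865, 0.501, -0.0]
wrist_force: [0.1, -1.0, 0.6]
opening: 0.0866
```

Run:
```python
from h import *
st()
tgt(.548,.1425,.21,138)
```

```text
t 1.1 p [ 0.5009 -0.1986  0.2505] yaw 60.17 tilt 0.01 F [ 0.09 -0.98  0.6 ] T [-0.12 -0.11 -0.05] open 0.0866 q [ 0.73  0.17 -0.48  1.66  0.08  1.33 -0.29]
delta [319.3, -128.8, 40.4] twist [-0.0, 0.0, -77.8] rows 6.9332814926001625 9.060425451119093
```

Request:
move_arm([
  {"delta_pos":[32,-13,4],"twist":[0,0,-7.8],"claw":1},
  {"delta_pos":[64,-26,8],"twist":[0,0,-15.6],"claw":1},
  {"delta_pos":[96,-39,12],"twist":[0,0,-23.4],"claw":1},
  {"delta_pos":[128,-51.5,16],"twist":[0,0,-31.2],"claw":1},
  {"delta_pos":[160,-64,20],"twist":[0,0,-39],"claw":1},
  {"delta_pos":[192,-77,24],"twist":[0,0,-46.8],"claw":1},
  {"delta_pos":[224,-90,28],"twist":[0,0,-54.6],"claw":1},
  {"delta_pos":[256,-103,32],"twist":[0,0,-62.3],"claw":1},
  {"delta_pos":[288,-116,36],"twist":[0,0,-70],"claw":1},
  {"delta_pos":[319.3,-128.8,40.4],"twist":[0,0,-77.8],"claw":1},
])

```text
time: 2.1
tool_pos: [0.548, 0.1419, 0.2098]
tool_rot: [-0.0, 0.357, 0.934, -0.0]
wrist_force: [0.5, -0.0, -0.1]
opening: 0.0871
```

Run:
```python
from h import *
save('top','t1');save('scene','s1');st()
crop('t1',210,160,330,250,'t1a');crop('s1',290,80,430,200,'s1a')
tgt(.548,.1425,.21,138)
```

```text
t 2.2 p [0.5469 0.146  0.2094] yaw 138.46 tilt 0.17 F [-1.31  0.75  0.19] T [ 0.01 -0.11  0.02] open 0.0869 q [ 0.35  0.33 -0.83  1.63  0.25  1.29  0.32]
scale 6.666666666666667
scale 5.0
delta [-3.1, -1.9, -0.6] twist [0.1, -0.2, 0.5] rows 0.07336237561286497 0.057481064071196734
```

View pics/t1a.png

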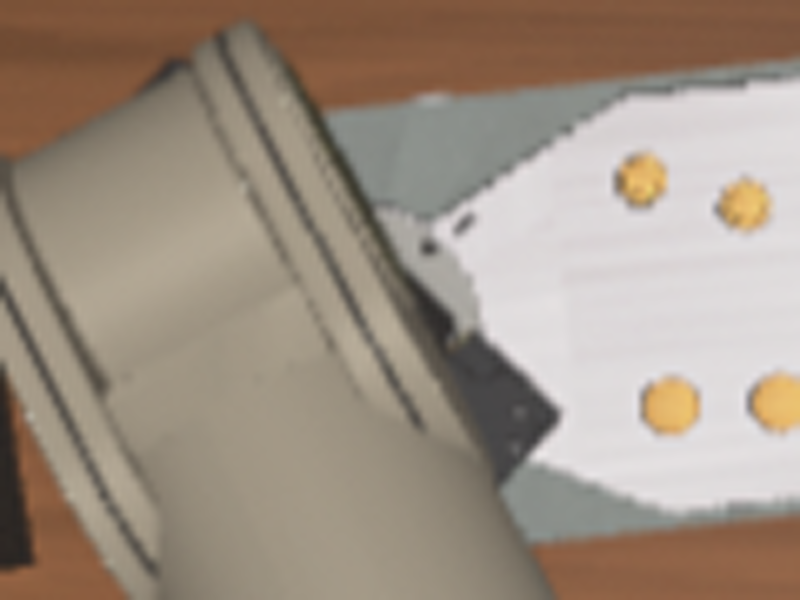

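View pics/s1a.png

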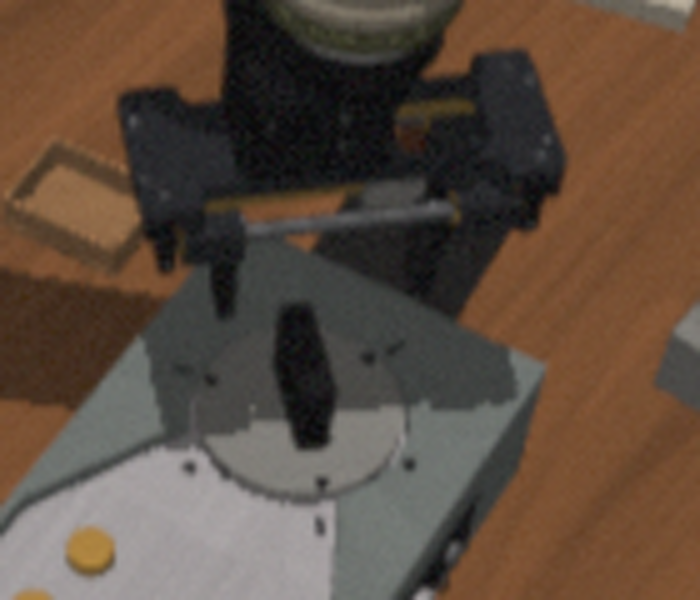

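Run:
```python
from h import *
st()
for d in (.0435,.0585):
    p=[.548-d*.669,.1425-d*.743,.188];u,v=proj('scene',p);print((u-290)*5,(v-80)*5)
for d in (.0435,.0585):
    p=[.548+d*.669,.1425+d*.743,.188];u,v=proj('scene',p);print((u-290)*5,(v-80)*5)
```

```text
t 2.2 p [0.5469 0.146  0.2094] yaw 138.46 tilt 0.17 F [-1.31  0.75  0.19] T [ 0.01 -0.11  0.02] open 0.0869 q [ 0.35  0.33 -0.83  1.63  0.25  1.29  0.32]
223.93547620571155 305.5772360493547
193.2647898162648 308.64348820072735
400.29943655161077 287.97511804725275
430.44213015055107 284.97175604674396
```

Request:
move_arm([
  {"delta_pos":[0,0,15],"twist":[0,0,0],"claw":1},
  {"delta_pos":[0,0,33],"twist":[0,0,0],"claw":1},
  {"delta_pos":[0,0,35],"twist":[0,0,0],"claw":1},
  {"delta_pos":[0,0,35],"twist":[0,0,0],"claw":1},
  {"delta_pos":[0,0,35],"twist":[0,0,0],"claw":1},
])

```text
time: 2.7
tool_pos: [0.5485, 0.1401, 0.1756]
tool_rot: [0.0, 0.36, 0.933, 0.0]
wrist_force: [-1.3, 0.6, -0.8]
opening: 0.087
```

Run:
```python
from h import *
st();save('scene','s2');st()
crop('s2',300,100,400,175,'s2a')
s=robot.sense()['tool_pos']
for d in (-.0585,-.0435,.0435,.0585):
    p=[s[0]+d*.669,s[1]+d*.743,s[2]-.022];u,v=proj('scene',p);print((u-300)*8,(v-100)*8)
```

```text
t 2.7 p [0.5485 0.1401 0.1756] yaw 137.74 tilt 0.04 F [-1.33  0.59 -0.81] T [ 0.07 -0.2  -0.03] open 0.087 q [ 0.34  0.36 -0.82  1.68  0.28  1.22  0.3 ]
t 2.75 p [0.5485 0.1403 0.1758] yaw 137.77 tilt 0.06 F [-0.43 -0.46  0.3 ] T [ 0.01 -0.13 -0.02] open 0.0872 q [ 0.34  0.36 -0.82  1.68  0.28  1.22  0.3 ]
scale 8.0
221.8411737765141 409.1053108786191
269.6349826301489 404.2360974919852
544.5278719909602 376.2674011281897
591.5220636089293 371.4923885110336
```

View pics/s2a.png

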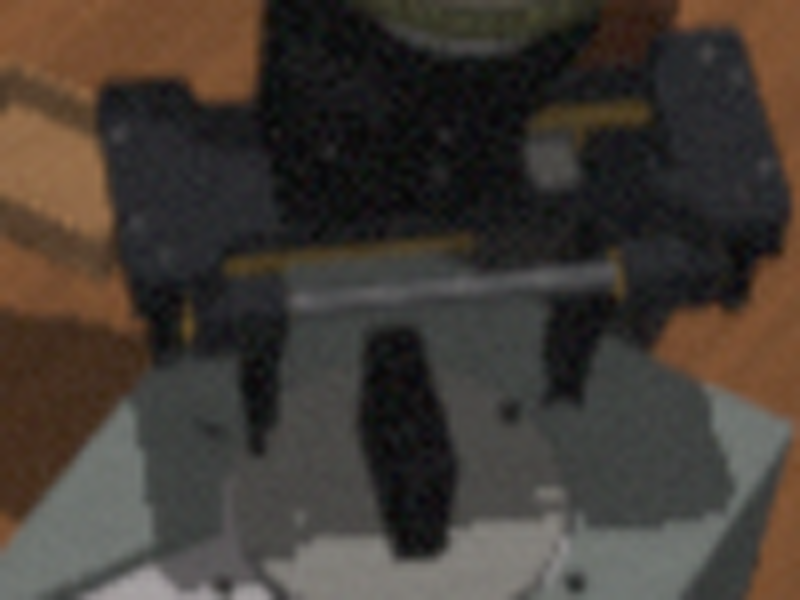

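Request:
move_arm([
  {"delta_pos":[0,0,20],"twist":[0,0,0],"claw":1},
  {"delta_pos":[0,0,40],"twist":[0,0,0],"claw":1},
  {"delta_pos":[0,0,51],"twist":[0,0,0],"claw":1},
  {"delta_pos":[0,0,51],"twist":[0,0,0],"claw":1},
  {"delta_pos":[0,0,51],"twist":[0,0,0],"claw":1},
])

```text
time: 3.25
tool_pos: [0.5485, 0.1408, 0.1249]
tool_rot: [0.0, 0.36, 0.933, 0.0]
wrist_force: [-0.2, 0.4, 0.2]
opening: 0.087
```

Run:
```python
from h import *
st();save('scene','s3');st()
crop('s3',300,100,400,175,'s3a')
```

```text
t 3.25 p [0.5485 0.1408 0.1249] yaw 137.82 tilt 0.05 F [-0.17  0.41  0.25] T [ 0.03 -0.09 -0.01] open 0.087 q [ 0.32  0.42 -0.8   1.73  0.32  1.13  0.26]
t 3.3 p [0.5487 0.1409 0.1252] yaw 137.82 tilt 0.08 F [0.26 1.64 1.27] T [ 0.06 -0.17 -0.  ] open 0.0874 q [ 0.32  0.42 -0.8   1.73  0.32  1.13  0.26]
scale 8.0
```

View pics/s3a.png

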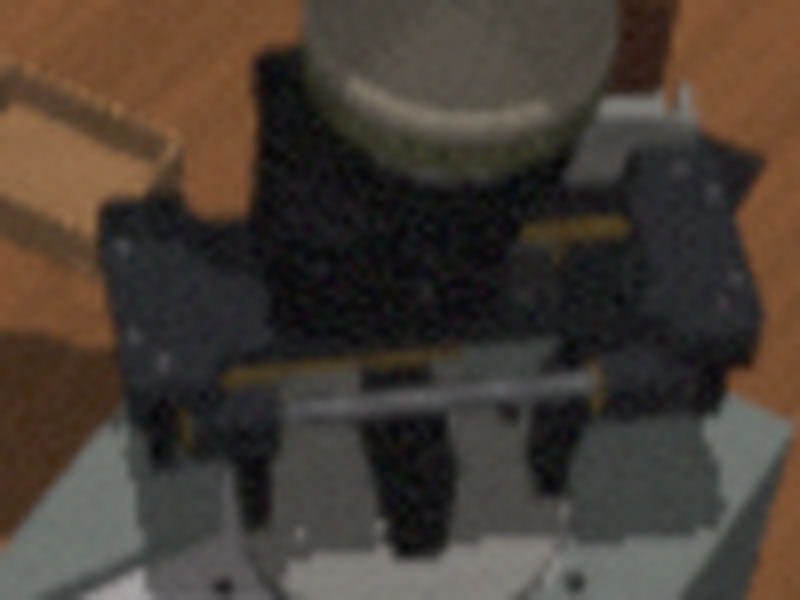

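Request:
move_arm([
  {"delta_pos":[0,0,0],"twist":[0,0,0],"claw":-1},
  {"delta_pos":[0,0,0],"twist":[0,0,0],"claw":-1},
  {"delta_pos":[0,0,0],"twist":[0,0,0],"claw":-1},
  {"delta_pos":[0,0,0],"twist":[0,0,0],"claw":-1},
  {"delta_pos":[0,0,0],"twist":[0,0,0],"claw":-1},
  {"delta_pos":[0,0,0],"twist":[0,0,0],"claw":-1},
  {"delta_pos":[0,0,0],"twist":[0,0,0],"claw":-1},
  {"delta_pos":[0,0,0],"twist":[0,0,0],"claw":-1},
])

```text
time: 4.1
tool_pos: [0.5482, 0.1406, 0.1241]
tool_rot: [0.0, 0.36, 0.933, -0.0]
wrist_force: [0.6, 0.6, 0.7]
opening: 0.0314
```

Run:
```python
from h import *
st()
```

```text
t 4.1 p [0.5482 0.1406 0.1241] yaw 137.82 tilt 0.01 F [0.61 0.56 0.66] T [-0.   -0.17 -0.04] open 0.0314 q [ 0.32  0.42 -0.8   1.73  0.32  1.13  0.26]
```

Still closing.

Request:
move_arm([
  {"delta_pos":[0,0,0],"twist":[0,0,0],"claw":-1},
  {"delta_pos":[0,0,0],"twist":[0,0,0],"claw":-1},
  {"delta_pos":[0,0,0],"twist":[0,0,0],"claw":-1},
  {"delta_pos":[0,0,0],"twist":[0,0,0],"claw":-1},
])

```text
time: 4.5
tool_pos: [0.5484, 0.1413, 0.1243]
tool_rot: [0.0, 0.36, 0.933, 0.001]
wrist_force: [2.1, 3.2, -0.5]
opening: 0.0178
```

Run:
```python
from h import *
st()
```

```text
t 4.5 p [0.5484 0.1413 0.1243] yaw 137.84 tilt 0.07 F [ 2.11  3.22 -0.46] T [ 1.06 -0.63  0.08] open 0.0178 q [ 0.32  0.42 -0.8   1.73  0.32  1.13  0.26]
```

Request:
move_arm([
  {"delta_pos":[0,0,3],"twist":[0,0,0],"claw":-1},
  {"delta_pos":[0,0,6],"twist":[0,0,0],"claw":-1},
  {"delta_pos":[0,0,8],"twist":[0,0,0],"claw":-1},
  {"delta_pos":[0,0,8],"twist":[0,0,0],"claw":-1},
  {"delta_pos":[0,0,8],"twist":[0,0,0],"claw":-1},
])

```text
time: 5.0
tool_pos: [0.5485, 0.1413, 0.1167]
tool_rot: [0.0, 0.36, 0.933, 0.0]
wrist_force: [-0.2, 3.3, 7.1]
opening: 0.018
```

Run:
```python
from h import *
st()
```

```text
t 5.0 p [0.5485 0.1413 0.1167] yaw 137.84 tilt 0.07 F [-0.18  3.29  7.12] T [ 0.83 -0.1  -0.02] open 0.018 q [ 0.32  0.43 -0.79  1.74  0.33  1.12  0.26]
```

Request:
move_arm([
  {"delta_pos":[0,0,0.5],"twist":[0,0,-6],"claw":-1},
  {"delta_pos":[0,0,0.5],"twist":[0,0,-12],"claw":-1},
  {"delta_pos":[0,0,0.5],"twist":[0,0,-18],"claw":-1},
  {"delta_pos":[0,0,0.5],"twist":[0,0,-24],"claw":-1},
  {"delta_pos":[0,0,0.5],"twist":[0,0,-30],"claw":-1},
  {"delta_pos":[0,0,0.5],"twist":[0,0,-36],"claw":-1},
  {"delta_pos":[0,0,0.5],"twist":[0,0,-42],"claw":-1},
  {"delta_pos":[0,0,0.5],"twist":[0,0,-48],"claw":-1},
  {"delta_pos":[0,0,0.5],"twist":[0,0,-50],"claw":-1},
  {"delta_pos":[0,0,0.5],"twist":[0,0,-50],"claw":-1},
])

```text
time: 6.0
tool_pos: [0.5488, 0.1412, 0.1166]
tool_rot: [0.001, -0.069, 0.998, 0.0]
wrist_force: [-0.8, 2.9, 11.0]
opening: 0.018
```

Run:
```python
from h import *
st();save('scene','s4');st()
crop('s4',300,100,400,175,'s4a')
```

```text
t 6.0 p [0.5488 0.1412 0.1166] yaw -172.09 tilt 0.1 F [-0.76  2.91 11.  ] T [0.75 0.16 0.09] open 0.018 q [ 0.44  0.49 -0.96  1.73  0.43  1.15  1.06]
t 6.05 p [0.5488 0.1412 0.1166] yaw -172.15 tilt 0.1 F [-0.05  1.51 10.25] T [0.72 0.19 0.1 ] open 0.0182 q [ 0.44  0.49 -0.96  1.73  0.43  1.15  1.06]
scale 8.0
```

View pics/s4a.png

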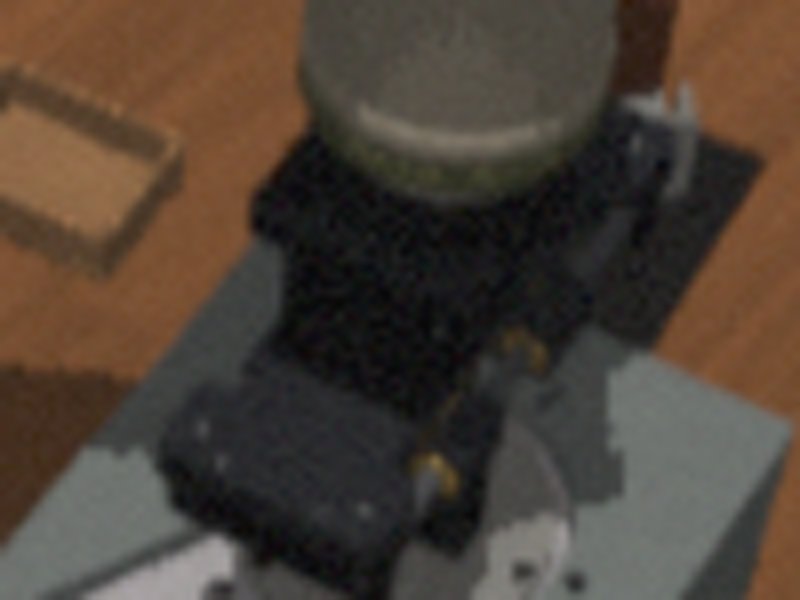

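Request:
move_arm([
  {"delta_pos":[0,0,-4],"twist":[0,0,0],"claw":-1},
  {"delta_pos":[0,0,-8],"twist":[0,0,0],"claw":-1},
  {"delta_pos":[0,0,-12],"twist":[0,0,0],"claw":-1},
  {"delta_pos":[0,0,-16],"twist":[0,0,0],"claw":-1},
  {"delta_pos":[0,0,-16],"twist":[0,0,0],"claw":-1},
])

```text
time: 6.55
tool_pos: [0.5486, 0.1413, 0.1322]
tool_rot: [0.001, -0.068, 0.998, 0.0]
wrist_force: [1.8, 5.0, 3.5]
opening: 0.0177
```

Run:
```python
from h import *
st()
```

```text
t 6.55 p [0.5486 0.1413 0.1322] yaw -172.16 tilt 0.1 F [1.83 4.99 3.45] T [ 1.26 -0.82 -0.03] open 0.0177 q [ 0.45  0.47 -0.97  1.72  0.41  1.18  1.07]
```

Request:
move_arm([
  {"delta_pos":[0,0,-15],"twist":[0,0,0],"claw":-1},
  {"delta_pos":[0,0,-35],"twist":[0,0,0],"claw":-1},
  {"delta_pos":[0,0,-65],"twist":[0,0,0],"claw":-1},
  {"delta_pos":[0,0,-95],"twist":[0,0,0],"claw":-1},
  {"delta_pos":[0,0,-110],"twist":[0,0,0],"claw":-1},
  {"delta_pos":[0,0,-110],"twist":[0,0,0],"claw":-1},
])

```text
time: 7.15
tool_pos: [0.5486, 0.1404, 0.2429]
tool_rot: [0.001, -0.068, 0.998, -0.0]
wrist_force: [0.6, -0.3, -3.8]
opening: 0.0181
```

Run:
```python
from h import *
save('top','t5');st()
tgt(.500,-.358,.22,138)
crop('t5',200,140,340,245,'t5a')
```

```text
t 7.2 p [0.5481 0.1401 0.2412] yaw -172.21 tilt 0.06 F [ 0.47  0.03 -3.32] T [ 0.1  -0.22 -0.03] open 0.0181 q [ 0.49  0.37 -1.02  1.59  0.32  1.37  1.14]
delta [115.1, -487.0, 21.7] twist [-0.1, 0.0, 49.8] rows 10.01727399336913 5.796263208048761
scale 5.714285714285714
```

View pics/t5a.png

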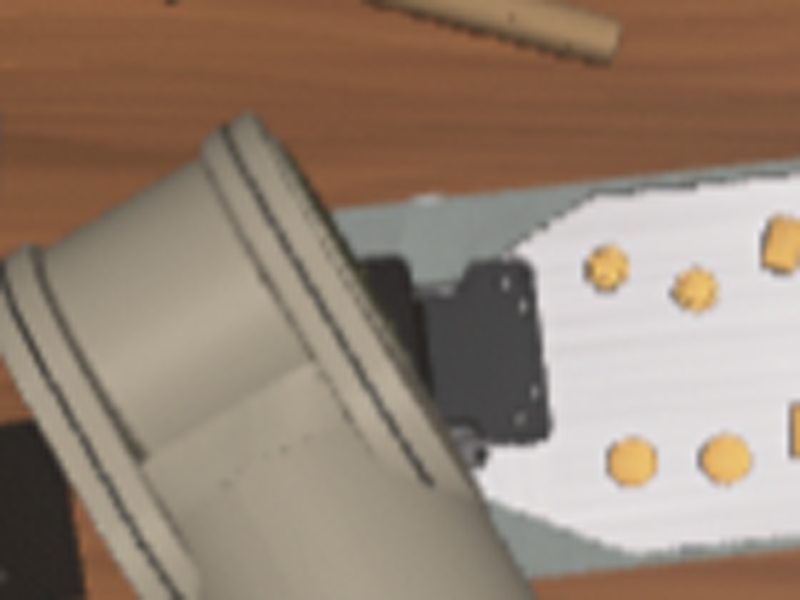

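Request:
move_arm([
  {"delta_pos":[6,-24,2],"twist":[0,0,3],"claw":-1},
  {"delta_pos":[17,-70,5],"twist":[0,0,8],"claw":-1},
  {"delta_pos":[28,-118,8],"twist":[0,0,13],"claw":-1},
  {"delta_pos":[39,-166,10],"twist":[0,0,18],"claw":-1},
  {"delta_pos":[50,-214,12],"twist":[0,0,23],"claw":-1},
  {"delta_pos":[62,-262,14],"twist":[0,0,28],"claw":-1},
  {"delta_pos":[73,-310,16],"twist":[0,0,33],"claw":-1},
  {"delta_pos":[84,-358,18],"twist":[0,0,38],"claw":-1},
  {"delta_pos":[96,-406,20],"twist":[0,0,43],"claw":-1},
  {"delta_pos":[107,-454,22],"twist":[0,0,49.8],"claw":-1},
])

```text
time: 8.2
tool_pos: [0.5021, -0.3256, 0.2172]
tool_rot: [-0.002, 0.36, 0.933, -0.0]
wrist_force: [0.3, 0.2, -1.5]
opening: 0.0181
```

Run:
```python
from h import *
st()
tgt(.500,-.358,.12,138)
tgt(.500,-.358,.062,138)
```

```text
t 8.2 p [ 0.5021 -0.3256  0.2172] yaw 137.78 tilt 0.2 F [ 0.35  0.24 -1.48] T [ 0.07 -0.26 -0.03] open 0.0181 q [ 1.04  0.37 -0.68  1.54  0.24  1.32  1.16]
delta [-20.5, -25.2, 97.2] twist [-0.1, -0.2, -0.2] rows 2.0491676699068146 0.034198903408346276
delta [-20.7, -25.2, 155.2] twist [-0.1, -0.2, -0.2] rows 3.170856946980951 0.034198903408346276
```

Request:
move_arm([
  {"delta_pos":[-10,-12,20],"twist":[0,0,0],"claw":-1},
  {"delta_pos":[-20,-25,50],"twist":[0,0,0],"claw":-1},
  {"delta_pos":[-20,-25,85],"twist":[0,0,0],"claw":-1},
  {"delta_pos":[-20,-25,115],"twist":[0,0,0],"claw":-1},
  {"delta_pos":[-20,-25,135],"twist":[0,0,0],"claw":-1},
  {"delta_pos":[-20,-25,145],"twist":[0,0,0],"claw":-1},
  {"delta_pos":[-20,-25,145],"twist":[0,0,0],"claw":-1},
  {"delta_pos":[-20,-25,145],"twist":[0,0,0],"claw":-1},
])

```text
time: 9.0
tool_pos: [0.5022, -0.3556, 0.075]
tool_rot: [0.0, 0.358, 0.934, -0.0]
wrist_force: [0.7, -0.1, -2.2]
opening: 0.018
```

Run:
```python
from h import *
st()
tgt(.500,-.358,.059,138)
```

```text
t 9.0 p [ 0.5022 -0.3556  0.075 ] yaw 138.03 tilt 0.01 F [ 0.67 -0.12 -2.16] T [ 0.03 -0.12  0.01] open 0.018 q [ 1.02  0.54 -0.62  1.64  0.34  1.08  1.14]
delta [0.1, -3.2, 16.0] twist [-0.0, 0.0, 0.0] rows 0.3254751860039744 0.0038302384303179923
```

Request:
move_arm([
  {"delta_pos":[0,-3,8],"twist":[0,0,0],"claw":-1},
  {"delta_pos":[0,-3,13],"twist":[0,0,0],"claw":-1},
  {"delta_pos":[0,-3,15.5],"twist":[0,0,0],"claw":-1},
  {"delta_pos":[0,-3,15.5],"twist":[0,0,0],"claw":-1},
  {"delta_pos":[0,-3,15.5],"twist":[0,0,0],"claw":-1},
])

```text
time: 9.5
tool_pos: [0.5002, -0.3578, 0.0593]
tool_rot: [0.0, 0.358, 0.934, -0.0]
wrist_force: [-0.6, 0.8, -2.4]
opening: 0.018
```

Run:
```python
from h import *
st()
```

```text
t 9.5 p [ 0.5002 -0.3578  0.0593] yaw 138.03 tilt 0.02 F [-0.65  0.77 -2.41] T [ 0.05 -0.11  0.04] open 0.018 q [ 1.02  0.55 -0.61  1.65  0.36  1.05  1.14]
```

Request:
move_arm([
  {"delta_pos":[0,0,1],"twist":[0,0,0],"claw":-1},
  {"delta_pos":[0,0,1.5],"twist":[0,0,0],"claw":-1},
  {"delta_pos":[0,0,1.5],"twist":[0,0,0],"claw":-1},
])

```text
time: 9.8
tool_pos: [0.5004, -0.3579, 0.0587]
tool_rot: [0.0, 0.358, 0.934, -0.0]
wrist_force: [-2.4, 1.1, 7.4]
opening: 0.018
```

Run:
```python
from h import *
st()
```

```text
t 9.8 p [ 0.5004 -0.3579  0.0587] yaw 138.03 tilt 0.05 F [-2.4   1.08  7.4 ] T [0.55 0.69 0.01] open 0.018 q [ 1.02  0.55 -0.61  1.65  0.36  1.05  1.14]
```

Request:
move_arm([
  {"delta_pos":[0,0,-1],"twist":[0,0,0],"claw":1},
  {"delta_pos":[0,0,-1],"twist":[0,0,0],"claw":1},
  {"delta_pos":[0,0,-1],"twist":[0,0,0],"claw":1},
  {"delta_pos":[0,0,-1],"twist":[0,0,0],"claw":1},
  {"delta_pos":[0,0,-1],"twist":[0,0,0],"claw":1},
  {"delta_pos":[0,0,-15],"twist":[0,0,0],"claw":1},
  {"delta_pos":[0,0,-40],"twist":[0,0,0],"claw":1},
  {"delta_pos":[0,0,-80],"twist":[0,0,0],"claw":1},
  {"delta_pos":[0,0,-125],"twist":[0,0,0],"claw":1},
  {"delta_pos":[0,0,-170],"twist":[0,0,0],"claw":1},
])

```text
time: 10.8
tool_pos: [0.4999, -0.3575, 0.2305]
tool_rot: [0.0, 0.358, 0.934, -0.0]
wrist_force: [-0.1, -0.2, -0.1]
opening: 0.0849
```

Run:
```python
from h import *
save('top','t6');save('scene','s6');st()
crop('s6',120,220,280,340,'s6a');crop('t6',160,150,480,260,'t6a')
# hover over scraper
tgt(.53,.0,.25,60)
tgt(.472,.3693,.22,41)
tgt(.472,.3693,.22,-49)
tgt(.472,.3693,.22,131)
```

```text
t 10.9 p [ 0.5028 -0.3587  0.2357] yaw 138.04 tilt 0.62 F [ 0.31 -0.1   0.77] T [ 0.03 -0.19  0.04] open 0.0862 q [ 1.06  0.39 -0.67  1.48  0.25  1.35  1.21]
scale 5.0
scale 2.5
delta [219.4, 284.9, -16.3] twist [0.5, 0.5, 78.0] rows 7.199515208286938 9.085180672524617
delta [509.7, 520.7, 10.8] twist [0.6, 0.4, 97.0] rows 14.575572848882004 11.29698600729217
delta [509.7, 520.7, 10.8] twist [-0.9, 0.2, -173.0] rows 14.575572848882004 20.135097850165586
delta [509.7, 520.7, 10.8] twist [0.1, 0.6, 7.0] rows 14.575572848882004 0.8227094422180949
```

View pics/s6a.png

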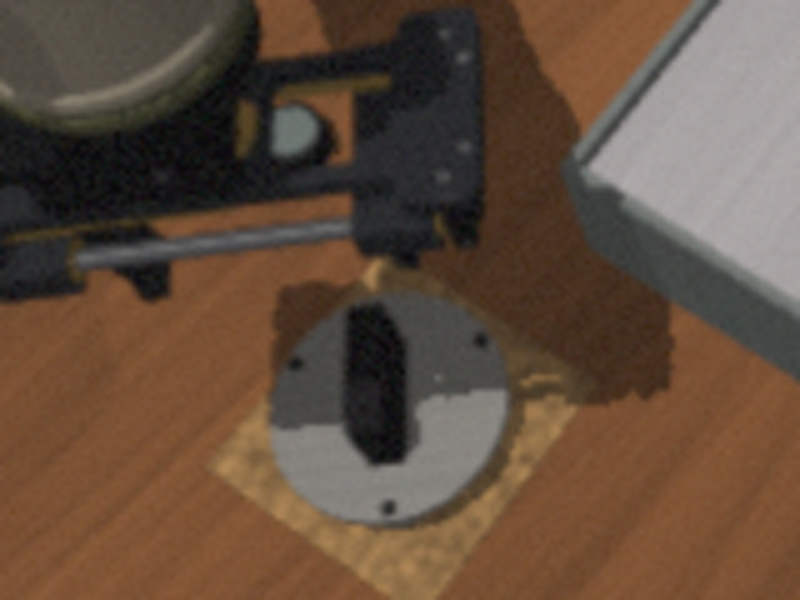

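View pics/t6a.png

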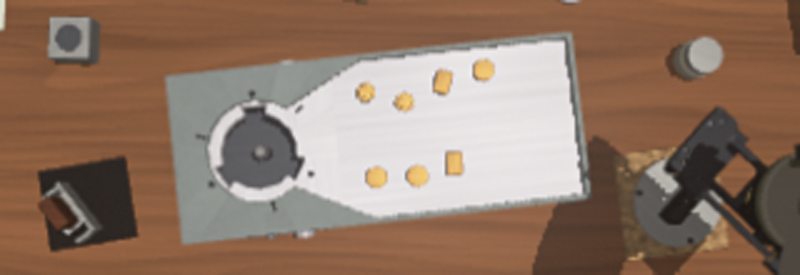

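Run:
```python
from h import *
st()
tgt(.4725,.3692,.20,-139)
# cap centre from dots in s6a
D=[(295,365),(480,340),(388,508)]
P=np.array([at_z('scene',120+a/5,220+b/5,.033) for a,b in D]);print(P.mean(0),P)
```

```text
t 10.9 p [ 0.5028 -0.3587  0.2357] yaw 138.04 tilt 0.62 F [ 0.31 -0.1   0.77] T [ 0.03 -0.19  0.04] open 0.0862 q [ 1.06  0.39 -0.67  1.48  0.25  1.35  1.21]
delta [509.5, 521.0, 30.8] twist [-0.4, 0.6, -83.0] rows 14.587259643370482 9.658009387126388
[ 0.50012005 -0.35664389  0.033     ] [[ 0.45387492 -0.37234684  0.033     ]
 [ 0.51006663 -0.30859214  0.033     ]
 [ 0.53641859 -0.3889927   0.033     ]]
```

Request:
move_arm([
  {"delta_pos":[15,15,0],"twist":[0,0,-3],"claw":1},
  {"delta_pos":[48,49,0],"twist":[0,0,-8],"claw":1},
  {"delta_pos":[82,84,0],"twist":[0,0,-14],"claw":1},
  {"delta_pos":[116,119,0],"twist":[0,0,-20],"claw":1},
  {"delta_pos":[150,154,0],"twist":[0,0,-26],"claw":1},
  {"delta_pos":[184,189,0],"twist":[0,0,-32],"claw":1},
  {"delta_pos":[218,224,0],"twist":[0,0,-38],"claw":1},
  {"delta_pos":[252,259,0],"twist":[0,0,-44],"claw":1},
  {"delta_pos":[286,294,0],"twist":[0,0,-50],"claw":1},
  {"delta_pos":[320,329,0],"twist":[0,0,-56],"claw":1},
])

```text
time: 11.9
tool_pos: [0.4818, 0.1026, 0.2284]
tool_rot: [0.001, -0.124, 0.992, -0.001]
wrist_force: [1.3, -1.2, -0.8]
opening: 0.0869
```

Run:
```python
from h import *
st()
tgt(.4725,.3692,.20,-139)
```

```text
t 11.9 p [0.4818 0.1026 0.2284] yaw -165.74 tilt 0.12 F [ 1.34 -1.17 -0.76] T [ 0.18 -0.23  0.04] open 0.0869 q [ 0.72  0.17 -1.1   1.78  0.16  1.28  1.4 ]
delta [-56.7, 260.7, 28.0] twist [-0.1, 0.0, -26.7] rows 5.365535370412946 3.11294332017005
```

Request:
move_arm([
  {"delta_pos":[-10,45,4],"twist":[0,0,-5],"claw":1},
  {"delta_pos":[-20,92,9],"twist":[0,0,-10],"claw":1},
  {"delta_pos":[-30,138,14],"twist":[0,0,-15],"claw":1},
  {"delta_pos":[-40,184,19],"twist":[0,0,-20],"claw":1},
  {"delta_pos":[-49,228,24],"twist":[0,0,-24],"claw":1},
  {"delta_pos":[-55,256,28],"twist":[0,0,-27],"claw":1},
  {"delta_pos":[-56.5,262.5,28],"twist":[0,0,-27],"claw":1},
  {"delta_pos":[-56.5,262.5,28],"twist":[0,0,-27],"claw":1},
  {"delta_pos":[-56.5,262.5,28],"twist":[0,0,-27],"claw":1},
])

```text
time: 12.8
tool_pos: [0.474, 0.368, 0.1999]
tool_rot: [0.0, -0.35, 0.937, -0.0]
wrist_force: [-0.7, 0.3, 0.0]
opening: 0.087
```

Run:
```python
from h import *
st();save('scene','s7');st()
crop('s7',320,60,420,135,'s7a')
tgt(.4725,.3692,.12,-139)
```

```text
t 12.8 p [0.474  0.368  0.1999] yaw -139.09 tilt 0.06 F [-0.73  0.29  0.03] T [ 0.06 -0.08 -0.04] open 0.087 q [ 0.08  0.54 -1.11  1.55  0.49  1.36  1.21]
t 12.85 p [0.4743 0.3676 0.2   ] yaw -139.13 tilt 0.07 F [ 0.39  0.46 -0.38] T [ 0.08 -0.12  0.01] open 0.0868 q [ 0.09  0.54 -1.11  1.55  0.49  1.36  1.21]
scale 8.0
delta [0.3, 2.5, 80.0] twist [-0.1, 0.0, -0.1] rows 1.5999573761586432 0.017083098120177904
```

View pics/s7a.png

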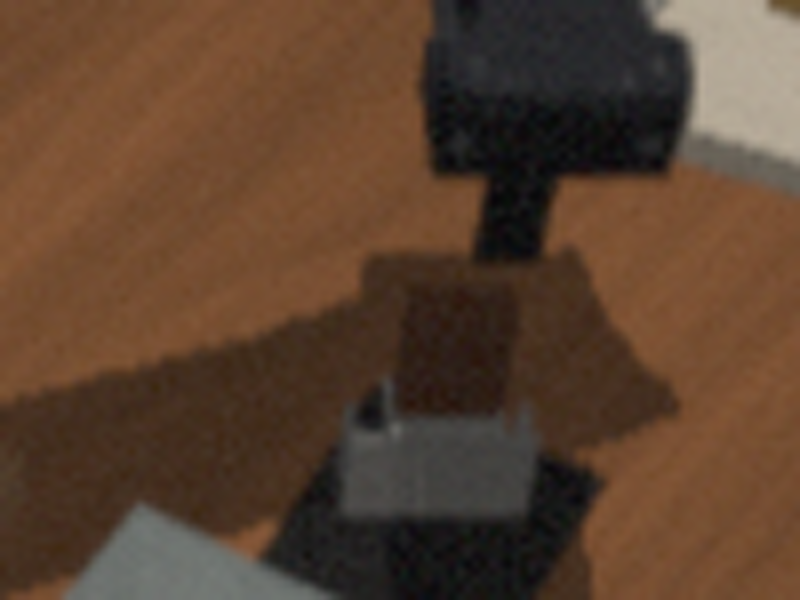

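Run:
```python
from h import *
a=np.radians(131)
for d in (.0435,.05):
  for z in (.178,.104,.06):
    u,v=proj('scene',[.4742-d*np.cos(a),.3677-d*np.sin(a),z]);print(d,z,(u-320)*8,(v-60)*8)
for d in (-.009,.009):
  for e in (-.02,.02):
    u,v=proj('scene',[.4725+d*np.cos(a)-e*np.sin(a),.3692+d*np.sin(a)+e*np.cos(a),.104]);print('handle',d,e,(u-320)*8,(v-60)*8)
```

```text
0.0435 0.178 501.1752985729245 244.28141336637168
0.0435 0.104 470.66135846892394 399.51772934599524
0.0435 0.06 453.96337798535524 484.42227798790407
0.05 0.178 503.09539457645496 258.3426681471883
0.05 0.104 472.3917143310514 413.294720624849
0.05 0.06 455.5941756100892 498.02226093477316
handle -0.009 -0.02 516.014667864376 323.0532600540406
handle -0.009 0.02 404.383343590353 323.1352401886935
handle 0.009 -0.02 510.99657677704226 286.5138295237375
handle 0.009 0.02 400.22278295536444 286.56664551127903
```

Request:
move_arm([
  {"delta_pos":[0,2,25],"twist":[0,0,0],"claw":1},
  {"delta_pos":[0,2,60],"twist":[0,0,0],"claw":1},
  {"delta_pos":[0,2,95],"twist":[0,0,0],"claw":1},
  {"delta_pos":[0,2,115],"twist":[0,0,0],"claw":1},
  {"delta_pos":[0,2,120],"twist":[0,0,0],"claw":1},
  {"delta_pos":[0,2,120],"twist":[0,0,0],"claw":0},
  {"delta_pos":[0,2,120],"twist":[0,0,0],"claw":-0.5},
  {"delta_pos":[0,2,120],"twist":[0,0,0],"claw":-1},
  {"delta_pos":[0,2,120],"twist":[0,0,0],"claw":-1},
  {"delta_pos":[0,2,120],"twist":[0,0,0],"claw":-1},
])

```text
time: 13.85
tool_pos: [0.4724, 0.3708, 0.0802]
tool_rot: [0.0, -0.35, 0.937, -0.0]
wrist_force: [-0.1, 0.2, 0.8]
opening: 0.0546
```

Request:
move_arm([
  {"delta_pos":[0,0,0],"twist":[0,0,0],"claw":-1},
  {"delta_pos":[0,0,0],"twist":[0,0,0],"claw":-1},
  {"delta_pos":[0,0,0],"twist":[0,0,0],"claw":-1},
  {"delta_pos":[0,0,0],"twist":[0,0,0],"claw":-1},
  {"delta_pos":[0,0,0],"twist":[0,0,0],"claw":-1},
  {"delta_pos":[0,0,0],"twist":[0,0,0],"claw":-1},
  {"delta_pos":[0,0,0],"twist":[0,0,0],"claw":-1},
])

```text
time: 14.55
tool_pos: [0.4721, 0.3707, 0.0796]
tool_rot: [-0.0, -0.35, 0.937, 0.0]
wrist_force: [0.0, 0.3, -0.0]
opening: 0.018
```

Run:
```python
from h import *
st();save('scene','s8');st()
crop('s8',320,60,420,135,'s8a')
```

```text
t 14.55 p [0.4721 0.3707 0.0796] yaw -138.97 tilt 0.0 F [ 0.05  0.3  -0.02] T [ 0.28 -0.05 -0.03] open 0.018 q [ 0.03  0.66 -1.03  1.67  0.6   1.17  1.13]
t 14.6 p [0.4721 0.3707 0.0796] yaw -138.97 tilt 0.0 F [-0.88  0.31 -0.89] T [ 0.29 -0.02  0.  ] open 0.0182 q [ 0.03  0.66 -1.03  1.67  0.6   1.17  1.13]
scale 8.0
```

View pics/s8a.png

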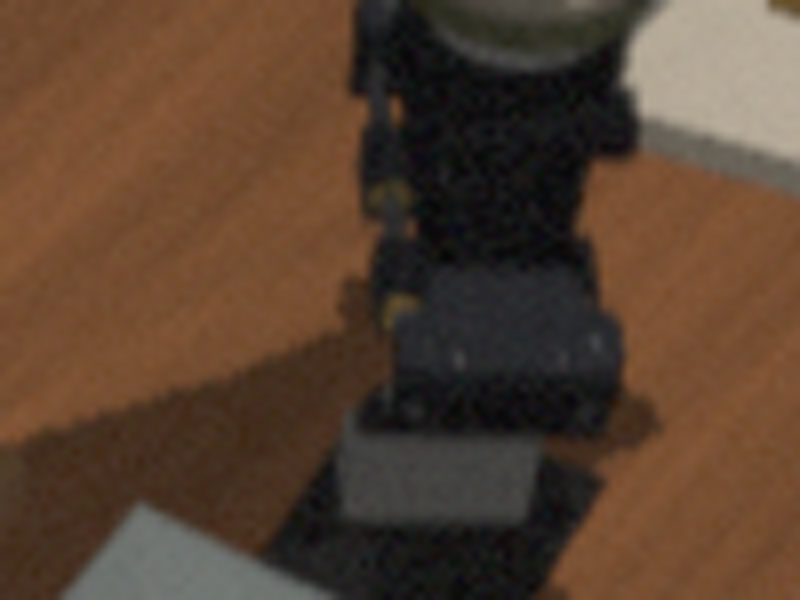

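```bash
cat >> h.py <<'E'
C=np.array([.548,.142]);YW=np.radians(7.6)
EX=np.array([np.cos(YW),np.sin(YW)]);EY=np.array([-np.sin(YW),np.cos(YW)])
def blade(bx,by,z=.1616):
    p=C+bx/1e3*EX+(by+12)/1e3*EY
    print((bx,by),end=' '); tgt(p[0],p[1],z,187.6)
E
python3 - <<'E'
from h import *
blade(44,-197,.25)
E
```

```text
(44, -197) delta [158.0, -401.0, -170.4] twist [0.0, -0.0, 33.4] rows 9.269452598258628 3.8916364762992393
```

Request:
move_arm([
  {"delta_pos":[0,0,-10],"twist":[0,0,0],"claw":-1},
  {"delta_pos":[0,0,-40],"twist":[0,0,0],"claw":-1},
  {"delta_pos":[0,0,-80],"twist":[0,0,0],"claw":-1},
  {"delta_pos":[0,0,-125],"twist":[0,0,0],"claw":-1},
  {"delta_pos":[0,0,-160],"twist":[0,0,0],"claw":-1},
  {"delta_pos":[0,0,-170],"twist":[0,0,0],"claw":-1},
  {"delta_pos":[0,0,-170],"twist":[0,0,0],"claw":-1},
])

```text
time: 15.3
tool_pos: [0.4724, 0.3711, 0.2513]
tool_rot: [0.001, -0.35, 0.937, 0.0]
wrist_force: [0.1, -0.5, -1.4]
opening: 0.0175
```

Run:
```python
from h import *
st();blade(44,-197,.25)
```

```text
t 15.3 p [0.4724 0.3711 0.2513] yaw -138.98 tilt 0.15 F [ 0.12 -0.54 -1.39] T [ 0.15 -0.08 -0.  ] open 0.0175 q [ 0.09  0.5  -1.14  1.48  0.46  1.45  1.23]
(44, -197) delta [158.5, -401.1, 1.1] twist [0.0, 0.2, 33.4] rows 8.626245139219472 3.8908007481444105
```

Request:
move_arm([
  {"delta_pos":[12,-30,0],"twist":[0,0,4],"claw":-1},
  {"delta_pos":[30,-75,0],"twist":[0,0,8],"claw":-1},
  {"delta_pos":[48,-121,0],"twist":[0,0,12],"claw":-1},
  {"delta_pos":[66,-167,0],"twist":[0,0,16],"claw":-1},
  {"delta_pos":[84,-213,0],"twist":[0,0,20],"claw":-1},
  {"delta_pos":[102,-259,0],"twist":[0,0,24],"claw":-1},
  {"delta_pos":[120,-305,0],"twist":[0,0,28],"claw":-1},
  {"delta_pos":[138,-350,0],"twist":[0,0,32],"claw":-1},
  {"delta_pos":[152,-385,0],"twist":[0,0,33.4],"claw":-1},
  {"delta_pos":[158,-401,0],"twist":[0,0,33.4],"claw":-1},
])

```text
time: 16.3
tool_pos: [0.6161, -0.041, 0.2471]
tool_rot: [-0.002, -0.063, 0.998, -0.001]
wrist_force: [0.1, 0.4, -1.2]
opening: 0.018
```

Request:
move_arm([
  {"delta_pos":[0,0,10],"twist":[0,0,0],"claw":-1},
  {"delta_pos":[0,0,25],"twist":[0,0,0],"claw":-1},
  {"delta_pos":[0,0,40],"twist":[0,0,0],"claw":-1},
  {"delta_pos":[0,0,40],"twist":[0,0,0],"claw":-1},
  {"delta_pos":[0,0,40],"twist":[0,0,0],"claw":-1},
])

```text
time: 16.8
tool_pos: [0.6157, -0.0346, 0.2092]
tool_rot: [-0.0, -0.067, 0.998, 0.0]
wrist_force: [-0.2, 0.1, -0.9]
opening: 0.0179
```

Run:
```python
from h import *
st();save('scene','s9');st()
crop('s9',220,110,400,245,'s9a')
blade(44,-197)
```

```text
t 16.8 p [ 0.6157 -0.0346  0.2092] yaw -172.28 tilt 0.06 F [-0.21  0.1  -0.94] T [ 0.11 -0.17 -0.01] open 0.0179 q [ 0.68  0.5  -0.94  1.49  0.41  1.36  1.41]
t 16.85 p [ 0.6161 -0.0348  0.2099] yaw -172.31 tilt 0.01 F [-0.83 -0.41 -0.88] T [ 0.05 -0.14  0.01] open 0.018 q [ 0.68  0.5  -0.94  1.49  0.41  1.36  1.41]
scale 4.444444444444445
(44, -197) delta [0.1, -0.8, 48.3] twist [0.0, 0.0, 0.1] rows 0.9652309824883 0.011000204865741563
```

View pics/s9a.png

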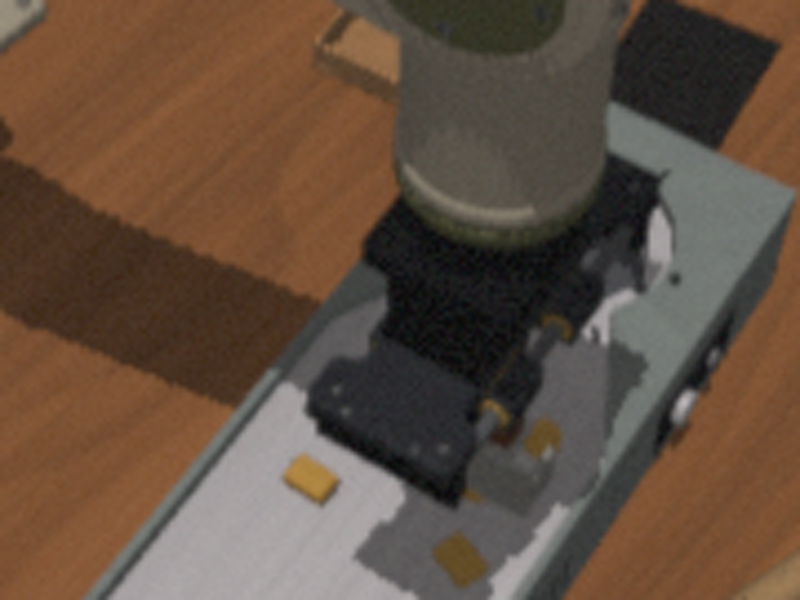

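Request:
move_arm([
  {"delta_pos":[0,0,15],"twist":[0,0,0],"claw":-1},
  {"delta_pos":[0,0,32],"twist":[0,0,0],"claw":-1},
  {"delta_pos":[0,0,42],"twist":[0,0,0],"claw":-1},
  {"delta_pos":[0,0,47],"twist":[0,0,0],"claw":-1},
  {"delta_pos":[0,0,48],"twist":[0,0,0],"claw":-1},
  {"delta_pos":[0,0,48],"twist":[0,0,0],"claw":-1},
])

```text
time: 17.45
tool_pos: [0.6162, -0.0355, 0.1616]
tool_rot: [0.0, -0.067, 0.998, 0.0]
wrist_force: [-0.9, -0.2, -2.0]
opening: 0.0179
```

Run:
```python
from h import *
st();save('scene','s10');st()
crop('s10',260,140,380,230,'s10a')
for b in [(42,-150),(27,-115),(10,-85),(2,-62),(0,-40),(0,-12)]: blade(*b)
```

```text
t 17.45 p [ 0.6162 -0.0355  0.1616] yaw -172.37 tilt 0.01 F [-0.91 -0.16 -2.03] T [ 0.1  -0.14 -0.02] open 0.0179 q [ 0.67  0.54 -0.92  1.55  0.44  1.28  1.39]
t 17.5 p [ 0.6163 -0.0356  0.1619] yaw -172.38 tilt 0.02 F [-0.45  0.79 -1.03] T [ 0.08 -0.1  -0.02] open 0.0179 q [ 0.67  0.54 -0.92  1.55  0.44  1.28  1.39]
scale 6.666666666666667
(42, -150) delta [2.2, 47.0, 0.3] twist [-0.0, 0.0, 0.0] rows 0.9418910875011615 0.0040143182945221985
(27, -115) delta [17.2, 82.0, 0.2] twist [-0.0, 0.0, 0.0] rows 1.6765756048694829 0.0040143182945221985
(10, -85) delta [34.2, 112.1, 0.2] twist [-0.0, 0.0, 0.0] rows 2.3429958114361833 0.0040143182945221985
(2, -62) delta [42.2, 135.1, 0.2] twist [-0.0, 0.0, 0.0] rows 2.8297301099220937 0.0040143182945221985
(0, -40) delta [44.1, 157.1, 0.2] twist [-0.0, 0.0, 0.0] rows 3.2629512881913887 0.0040143182945221985
(0, -12) delta [44.1, 185.1, 0.2] twist [-0.0, 0.0, 0.0] rows 3.805021215830659 0.0040143182945221985
```

View pics/s10a.png

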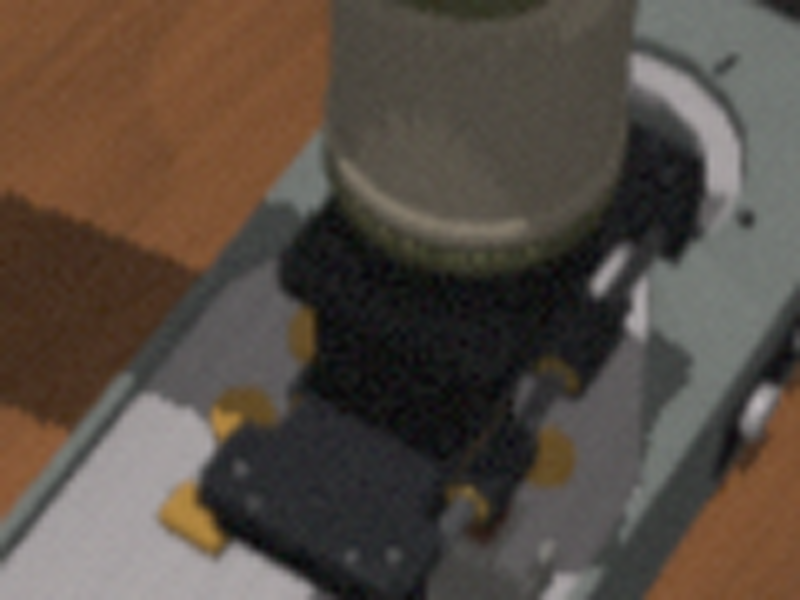

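Request:
move_arm([
  {"delta_pos":[0,10,0.3],"twist":[0,0,0],"claw":-1},
  {"delta_pos":[1,28,0.3],"twist":[0,0,0],"claw":-1},
  {"delta_pos":[3,47,0.3],"twist":[0,0,0],"claw":-1},
  {"delta_pos":[10,65,0.3],"twist":[0,0,0],"claw":-1},
  {"delta_pos":[19,83,0.3],"twist":[0,0,0],"claw":-1},
  {"delta_pos":[28,100,0.3],"twist":[0,0,0],"claw":-1},
  {"delta_pos":[36,115,0.3],"twist":[0,0,0],"claw":-1},
  {"delta_pos":[41,128,0.3],"twist":[0,0,0],"claw":-1},
  {"delta_pos":[44,143,0.3],"twist":[0,0,0],"claw":-1},
  {"delta_pos":[44,158,0.3],"twist":[0,0,0],"claw":-1},
])

```text
time: 18.5
tool_pos: [0.5512, 0.1159, 0.1614]
tool_rot: [0.0, -0.066, 0.998, -0.0]
wrist_force: [-0.5, 0.4, -1.7]
opening: 0.0177
```

Request:
move_arm([
  {"delta_pos":[0,15,0],"twist":[0,0,0],"claw":-1},
  {"delta_pos":[0,26,0],"twist":[0,0,0],"claw":-1},
  {"delta_pos":[0,26,0],"twist":[0,0,0],"claw":-1},
])

```text
time: 18.8
tool_pos: [0.5477, 0.1434, 0.1614]
tool_rot: [-0.0, -0.068, 0.998, 0.001]
wrist_force: [0.8, 0.3, -0.7]
opening: 0.0179
```

Run:
```python
from h import *
st();save('scene','s11');st()
crop('s11',260,110,400,215,'s11a')
blade(0,-12)
```

```text
t 18.8 p [0.5477 0.1434 0.1614] yaw -172.21 tilt 0.06 F [ 0.78  0.29 -0.66] T [ 0.16 -0.16 -0.  ] open 0.0179 q [ 0.47  0.44 -1.    1.69  0.39  1.23  1.08]
t 18.85 p [0.548  0.1419 0.1613] yaw -172.29 tilt 0.02 F [-0.05 -0.66 -1.31] T [ 0.08 -0.12  0.06] open 0.018 q [ 0.47  0.44 -1.    1.69  0.39  1.23  1.08]
scale 5.714285714285714
(0, -12) delta [-0.0, 0.1, -0.3] twist [0.0, -0.0, 0.1] rows 0.007078812143808432 0.013483144662037603
```

View pics/s11a.png

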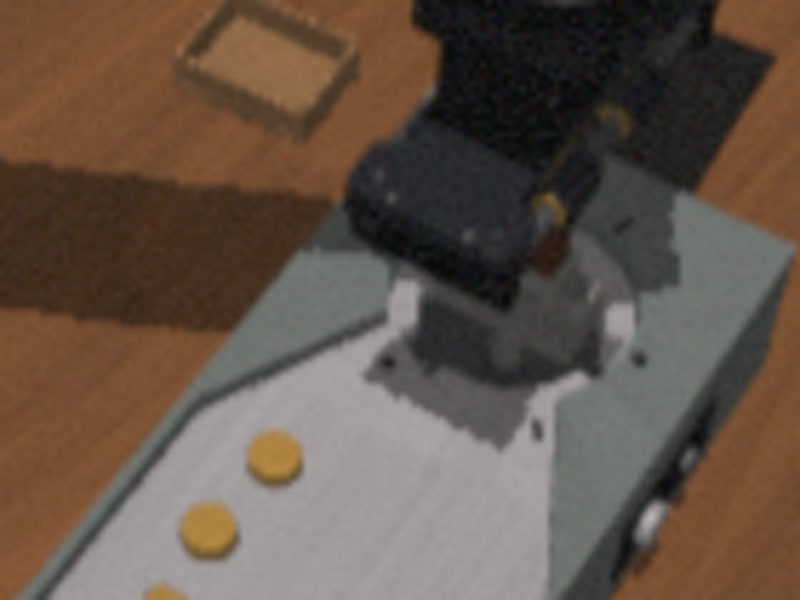

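Request:
move_arm([
  {"delta_pos":[0,0,-15],"twist":[0,0,0],"claw":-1},
  {"delta_pos":[0,0,-40],"twist":[0,0,0],"claw":-1},
  {"delta_pos":[-10,-50,-50],"twist":[0,0,0],"claw":-1},
  {"delta_pos":[-20,-97,-50],"twist":[0,0,0],"claw":-1},
  {"delta_pos":[-30,-144,-50],"twist":[0,0,0],"claw":-1},
  {"delta_pos":[-40,-191,-50],"twist":[0,0,0],"claw":-1},
  {"delta_pos":[-48,-238,-50],"twist":[0,0,0],"claw":-1},
  {"delta_pos":[-51,-275,-50],"twist":[0,0,0],"claw":-1},
  {"delta_pos":[-51,-290,-50],"twist":[0,0,0],"claw":-1},
  {"delta_pos":[-51,-290,-50],"twist":[0,0,0],"claw":-1},
])

```text
time: 19.85
tool_pos: [0.637, -0.1437, 0.2117]
tool_rot: [-0.0, -0.064, 0.998, -0.0]
wrist_force: [0.0, 0.8, -1.4]
opening: 0.0177
```

Run:
```python
from h import *
st();save('top','t12');save('scene','s12');st()
crop('t12',200,150,420,260,'t12a')
blade(51,-300)
```

```text
t 19.85 p [ 0.637  -0.1437  0.2117] yaw -172.69 tilt 0.03 F [ 0.03  0.77 -1.35] T [ 0.14 -0.17  0.01] open 0.0177 q [ 0.77  0.56 -0.89  1.39  0.44  1.39  1.57]
t 19.95 p [ 0.637  -0.1388  0.212 ] yaw -172.36 tilt 0.05 F [ 0.16  0.77 -1.52] T [ 0.13 -0.06  0.02] open 0.0175 q [ 0.76  0.56 -0.9   1.39  0.44  1.39  1.57]
scale 3.6363636363636362
(51, -300) delta [0.1, 2.1, 50.4] twist [0.0, 0.0, 0.0] rows 1.0085995986482583 0.007686077990708067
```

View pics/t12a.png

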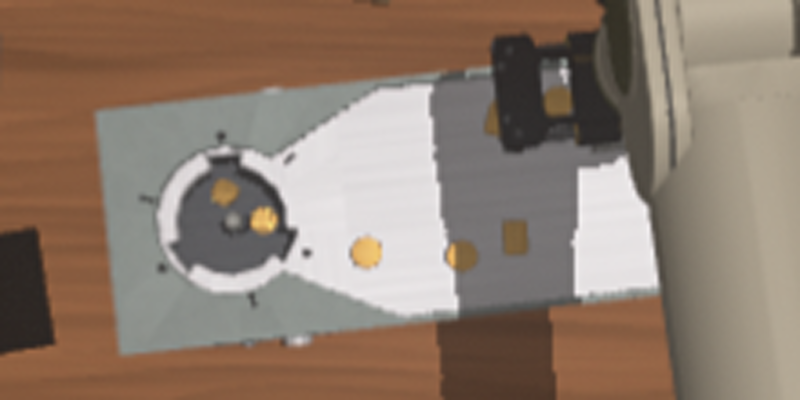

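View pics/s12.png

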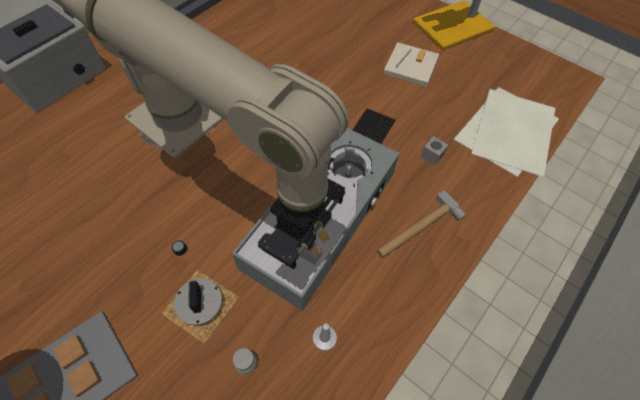

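Request:
move_arm([
  {"delta_pos":[0,0,15],"twist":[0,0,0],"claw":-1},
  {"delta_pos":[0,0,32],"twist":[0,0,0],"claw":-1},
  {"delta_pos":[0,0,44],"twist":[0,0,0],"claw":-1},
  {"delta_pos":[0,0,49],"twist":[0,0,0],"claw":-1},
  {"delta_pos":[0,0,50],"twist":[0,0,0],"claw":-1},
  {"delta_pos":[0,0,50],"twist":[0,0,0],"claw":-1},
])

```text
time: 20.55
tool_pos: [0.637, -0.1395, 0.1609]
tool_rot: [-0.0, -0.067, 0.998, 0.0]
wrist_force: [-0.8, 0.1, -1.7]
opening: 0.0178
```

Run:
```python
from h import *
st()
for b in [(51,-300),(45,-150),(27,-115),(10,-85),(2,-62),(0,-40),(0,-12)]: blade(*b)
```

```text
t 20.55 p [ 0.637  -0.1395  0.1609] yaw -172.36 tilt 0.02 F [-0.77  0.05 -1.68] T [ 0.15 -0.18  0.01] open 0.0178 q [ 0.76  0.6  -0.88  1.45  0.47  1.31  1.55]
(51, -300) delta [0.0, 2.8, -0.7] twist [0.0, -0.0, 0.0] rows 0.0579662646492097 0.005492311100515693
(45, -150) delta [5.9, 152.8, -0.7] twist [0.0, -0.0, 0.0] rows 3.0587355690373736 0.005492311100515693
(27, -115) delta [23.9, 187.8, -0.6] twist [0.0, -0.0, 0.0] rows 3.7869566903090304 0.005492311100515693
(10, -85) delta [40.9, 217.8, -0.6] twist [0.0, -0.0, 0.0] rows 4.432937483429924 0.005492311100515693
(2, -62) delta [48.8, 240.9, -0.6] twist [0.0, -0.0, 0.0] rows 4.915129663258604 0.005492311100515693
(0, -40) delta [50.8, 262.9, -0.6] twist [0.0, -0.0, 0.0] rows 5.3544847964444395 0.005492311100515693
(0, -12) delta [50.8, 290.9, -0.6] twist [0.0, -0.0, 0.0] rows 5.905184219914763 0.005492311100515693
```

Request:
move_arm([
  {"delta_pos":[0,10,-0.5],"twist":[0,0,0],"claw":-1},
  {"delta_pos":[0,28,-0.5],"twist":[0,0,0],"claw":-1},
  {"delta_pos":[1,46,-0.5],"twist":[0,0,0],"claw":-1},
  {"delta_pos":[2,64,-0.5],"twist":[0,0,0],"claw":-1},
  {"delta_pos":[3,82,-0.5],"twist":[0,0,0],"claw":-1},
  {"delta_pos":[4,100,-0.5],"twist":[0,0,0],"claw":-1},
  {"delta_pos":[5,118,-0.5],"twist":[0,0,0],"claw":-1},
  {"delta_pos":[6,136,-0.5],"twist":[0,0,0],"claw":-1},
  {"delta_pos":[7,153,-0.5],"twist":[0,0,0],"claw":-1},
  {"delta_pos":[16,170,-0.5],"twist":[0,0,0],"claw":-1},
])

```text
time: 21.55
tool_pos: [0.5986, 0.0282, 0.1618]
tool_rot: [0.0, -0.067, 0.998, 0.0]
wrist_force: [0.8, 0.2, -1.5]
opening: 0.0178
```

Request:
move_arm([
  {"delta_pos":[9,18,0],"twist":[0,0,0],"claw":-1},
  {"delta_pos":[18,35,0],"twist":[0,0,0],"claw":-1},
  {"delta_pos":[26,50,0],"twist":[0,0,0],"claw":-1},
  {"delta_pos":[31,63,0],"twist":[0,0,0],"claw":-1},
  {"delta_pos":[34,78,0],"twist":[0,0,0],"claw":-1},
  {"delta_pos":[35,93,0],"twist":[0,0,0],"claw":-1},
  {"delta_pos":[35,108,0],"twist":[0,0,0],"claw":-1},
  {"delta_pos":[35,120,0],"twist":[0,0,0],"claw":-1},
  {"delta_pos":[35,120,0],"twist":[0,0,0],"claw":-1},
])

```text
time: 22.45
tool_pos: [0.5476, 0.1435, 0.162]
tool_rot: [0.0, -0.068, 0.998, 0.001]
wrist_force: [0.2, 0.4, -0.7]
opening: 0.0184
```

Run:
```python
from h import *
st();save('scene','s13');st()
crop('s13',230,110,400,237,'s13a')
blade(0,-12)
```

```text
t 22.45 p [0.5476 0.1435 0.162 ] yaw -172.2 tilt 0.07 F [ 0.25  0.42 -0.74] T [ 0.1  -0.11 -0.02] open 0.0184 q [ 0.47  0.44 -1.    1.69  0.39  1.23  1.08]
t 22.5 p [0.548  0.142  0.1618] yaw -172.28 tilt 0.02 F [-0.15 -0.3  -1.51] T [ 0.08 -0.16  0.01] open 0.0175 q [ 0.47  0.44 -1.    1.69  0.39  1.23  1.09]
scale 4.705882352941177
(0, -12) delta [-0.0, -0.0, 0.2] twist [0.0, -0.0, 0.1] rows 0.003985560432729428 0.01430645489665193
```

View pics/s13a.png

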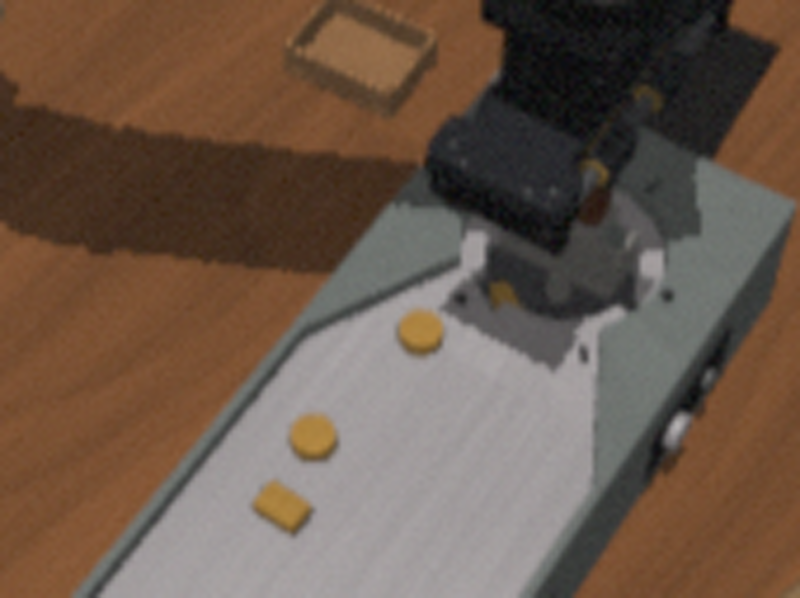

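Request:
move_arm([
  {"delta_pos":[0,0,-15],"twist":[0,0,0],"claw":-1},
  {"delta_pos":[0,0,-40],"twist":[0,0,0],"claw":-1},
  {"delta_pos":[10,-45,-50],"twist":[0,0,0],"claw":-1},
  {"delta_pos":[20,-90,-50],"twist":[0,0,0],"claw":-1},
  {"delta_pos":[30,-135,-50],"twist":[0,0,0],"claw":-1},
  {"delta_pos":[38,-180,-50],"twist":[0,0,0],"claw":-1},
  {"delta_pos":[43,-220,-50],"twist":[0,0,0],"claw":-1},
  {"delta_pos":[45,-240,-50],"twist":[0,0,0],"claw":-1},
  {"delta_pos":[45,-243,-50],"twist":[0,0,0],"claw":-1},
  {"delta_pos":[45,-243,-50],"twist":[0,0,0],"claw":-1},
])

```text
time: 23.5
tool_pos: [0.5358, -0.1066, 0.2126]
tool_rot: [0.0, -0.066, 0.998, 0.0]
wrist_force: [0.5, -0.0, -0.9]
opening: 0.0181
```

Run:
```python
from h import *
st();save('top','t14');save('scene','s14');st()
crop('t14',200,150,420,260,'t14a');crop('s14',230,110,400,237,'s14a')
blade(-45,-255)
```

```text
t 23.5 p [ 0.5358 -0.1066  0.2126] yaw -172.49 tilt 0.04 F [ 0.48 -0.   -0.91] T [ 0.18 -0.16 -0.03] open 0.0181 q [ 0.94  0.32 -0.98  1.68  0.28  1.29  1.61]
t 23.6 p [ 0.5359 -0.1046  0.2124] yaw -172.3 tilt 0.04 F [-0.07  0.56 -1.2 ] T [ 0.13 -0.17 -0.  ] open 0.0175 q [ 0.94  0.32 -0.98  1.68  0.28  1.29  1.61]
scale 3.6363636363636362
scale 4.705882352941177
(-45, -255) delta [0.4, -0.1, 50.8] twist [0.0, 0.0, 0.1] rows 1.0166059433421508 0.012775590973203466
```

View pics/t14a.png

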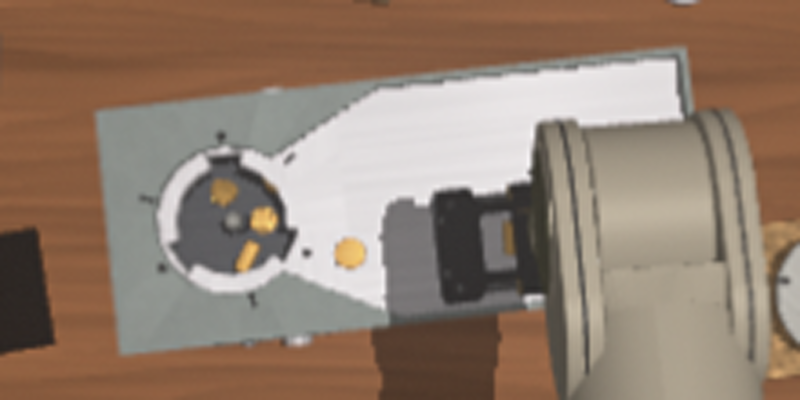

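View pics/s14a.png

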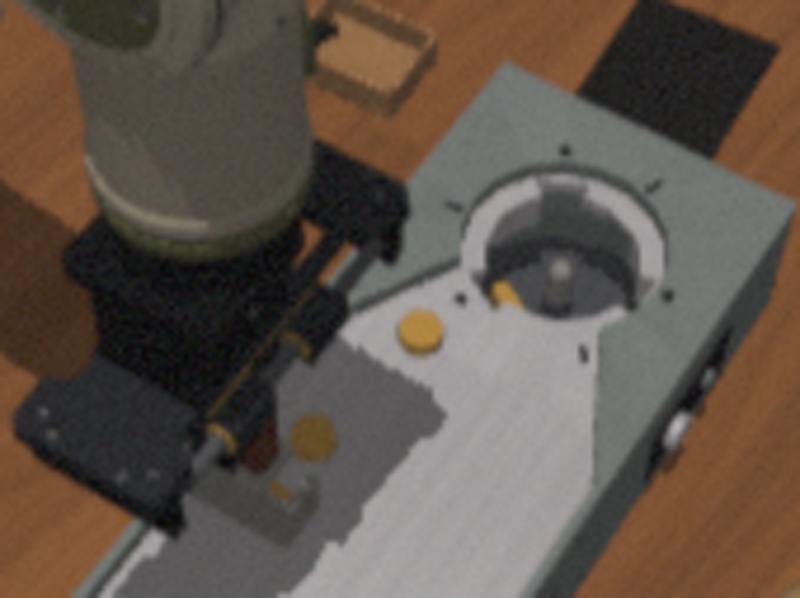

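Request:
move_arm([
  {"delta_pos":[0,0,15],"twist":[0,0,0],"claw":-1},
  {"delta_pos":[0,0,32],"twist":[0,0,0],"claw":-1},
  {"delta_pos":[0,0,44],"twist":[0,0,0],"claw":-1},
  {"delta_pos":[0,0,49],"twist":[0,0,0],"claw":-1},
  {"delta_pos":[0,0,50.3],"twist":[0,0,0],"claw":-1},
  {"delta_pos":[0,0,50.3],"twist":[0,0,0],"claw":-1},
])

```text
time: 24.2
tool_pos: [0.5359, -0.1056, 0.1617]
tool_rot: [0.0, -0.067, 0.998, 0.0]
wrist_force: [0.0, -0.5, -1.1]
opening: 0.0174
```

Run:
```python
from h import *
st()
for b in [(-45,-255),(-42,-150),(-27,-115),(-10,-85),(-2,-62),(0,-40),(0,-12)]: blade(*b)
d=np.load('pics/t14.npz')['d']
for a,b in [(222,190),(263,218),(247,257),(243,262),(252,248),(270,187),(232,222),(200,240)]:
    u,v=200+a/3.636,150+b/3.636
    P=at_d('top',u,v,d[int(round(v)),int(round(u))]);q=P[:2]-C;print((a,b),(q@EX*1e3).round(1),(q@EY*1e3).round(1),P[2].round(4))
```

```text
t 24.2 p [ 0.5359 -0.1056  0.1617] yaw -172.35 tilt 0.02 F [ 0.01 -0.51 -1.06] T [ 0.1  -0.1   0.01] open 0.0174 q [ 0.91  0.37 -0.96  1.74  0.32  1.2   1.57]
(-45, -255) delta [0.3, 0.9, 0.1] twist [0.0, 0.0, 0.0] rows 0.018418856100534634 0.005819828760486802
(-42, -150) delta [-2.8, 105.9, 0.1] twist [0.0, 0.0, 0.0] rows 2.1180228336949347 0.005819828760486802
(-27, -115) delta [-17.8, 140.9, 0.1] twist [0.0, 0.0, 0.0] rows 2.8395189558417377 0.005819828760486802
(-10, -85) delta [-34.9, 170.8, 0.1] twist [0.0, 0.0, 0.0] rows 3.4871472430241117 0.005819828760486802
(-2, -62) delta [-42.9, 193.8, 0.1] twist [0.0, 0.0, 0.0] rows 3.9703296212997623 0.005819828760486802
(0, -40) delta [-44.9, 215.8, 0.1] twist [0.0, 0.0, 0.0] rows 4.408980446505296 0.005819828760486802
(0, -12) delta [-44.9, 243.8, 0.1] twist [0.0, 0.0, 0.0] rows 4.958640137788872 0.005819828760486802
(222, 190) 27.5 9.2 0.0277
(263, 218) 1.1 -21.5 0.0221
(247, 257) -29.6 -5.3 0.0268
(243, 262) -33.3 -1.7 0.027
(252, 248) -22.6 -10.0 0.0245
(270, 187) 26.2 -29.8 0.019
(232, 222) -1.9 -0.4 0.0706
(200, 240) -10.5 34.1 0.0056
```

Request:
move_arm([
  {"delta_pos":[0,10,0],"twist":[0,0,0],"claw":-1},
  {"delta_pos":[0,27,0],"twist":[0,0,0],"claw":-1},
  {"delta_pos":[-1,45,0],"twist":[0,0,0],"claw":-1},
  {"delta_pos":[-2,63,0],"twist":[0,0,0],"claw":-1},
  {"delta_pos":[-3,81,0],"twist":[0,0,0],"claw":-1},
  {"delta_pos":[-5,98,0],"twist":[0,0,0],"claw":-1},
  {"delta_pos":[-11,115,0],"twist":[0,0,0],"claw":-1},
  {"delta_pos":[-17,130,0],"twist":[0,0,0],"claw":-1},
  {"delta_pos":[-24,145,0],"twist":[0,0,0],"claw":-1},
  {"delta_pos":[-32,160,0],"twist":[0,0,0],"claw":-1},
])

```text
time: 25.2
tool_pos: [0.5458, 0.059, 0.162]
tool_rot: [0.0, -0.067, 0.998, -0.0]
wrist_force: [0.2, -2.2, -1.5]
opening: 0.018
```

Request:
move_arm([
  {"delta_pos":[-6,15,0],"twist":[0,0,0],"claw":-1},
  {"delta_pos":[-10,28,0],"twist":[0,0,0],"claw":-1},
  {"delta_pos":[-13,42,0],"twist":[0,0,0],"claw":-1},
  {"delta_pos":[-13,56,0],"twist":[0,0,0],"claw":-1},
  {"delta_pos":[-13,70,0],"twist":[0,0,0],"claw":-1},
  {"delta_pos":[-13,84,0],"twist":[0,0,0],"claw":-1},
  {"delta_pos":[-13,84,0],"twist":[0,0,0],"claw":-1},
  {"delta_pos":[-13,84,0],"twist":[0,0,0],"claw":-1},
])

```text
time: 26.0
tool_pos: [0.5479, 0.1419, 0.1615]
tool_rot: [0.0, -0.067, 0.998, -0.0]
wrist_force: [0.9, 0.5, -1.2]
opening: 0.018
```

Run:
```python
from h import *
st();save('scene','s15');st()
crop('s15',230,110,400,237,'s15a')
blade(0,-12)
```

```text
t 26.0 p [0.5479 0.1419 0.1615] yaw -172.35 tilt 0.02 F [ 0.87  0.49 -1.17] T [ 0.06 -0.18  0.09] open 0.018 q [ 0.47  0.44 -1.    1.69  0.39  1.23  1.08]
t 26.05 p [0.5481 0.1414 0.1614] yaw -172.4 tilt 0.03 F [ 0.41 -0.04 -1.12] T [ 0.11 -0.15 -0.01] open 0.0177 q [ 0.47  0.44 -1.    1.69  0.39  1.23  1.08]
scale 4.705882352941177
(0, -12) delta [-0.0, 0.7, -0.2] twist [-0.0, -0.0, -0.0] rows 0.013517647427764259 0.003787578070182877
```

View pics/s15a.png

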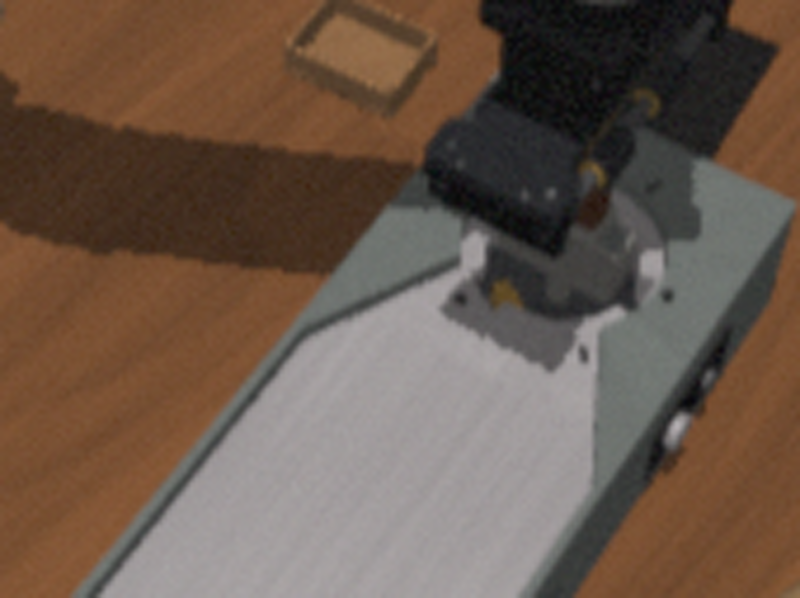

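Run:
```python
from h import *
tgt(.473,.367,.2514,-139)
```

```text
delta [44.6, 233.5, -90.1] twist [-0.0, -0.0, -33.4] rows 5.085239012491141 3.8882525394330956
```

Request:
move_arm([
  {"delta_pos":[0,0,-15],"twist":[0,0,0],"claw":-1},
  {"delta_pos":[0,0,-40],"twist":[0,0,0],"claw":-1},
  {"delta_pos":[0,0,-75],"twist":[0,0,0],"claw":-1},
  {"delta_pos":[9,45,-88],"twist":[0,0,-6],"claw":-1},
  {"delta_pos":[18,92,-90],"twist":[0,0,-13],"claw":-1},
  {"delta_pos":[27,138,-90],"twist":[0,0,-20],"claw":-1},
  {"delta_pos":[36,185,-90],"twist":[0,0,-27],"claw":-1},
  {"delta_pos":[43,220,-90],"twist":[0,0,-33.4],"claw":-1},
  {"delta_pos":[44,233,-90],"twist":[0,0,-33.4],"claw":-1},
  {"delta_pos":[44,233,-90],"twist":[0,0,-33.4],"claw":-1},
])

```text
time: 27.05
tool_pos: [0.4723, 0.3689, 0.2526]
tool_rot: [0.0, -0.352, 0.936, 0.001]
wrist_force: [0.1, 0.3, -1.3]
opening: 0.018
```

Run:
```python
from h import *
st();save('top','t16');save('scene','s16');st()
crop('t16',160,150,320,260,'t16a');crop('s16',230,80,430,230,'s16a')
tgt(.473,.367,.2514,-139)
```

```text
t 27.05 p [0.4723 0.3689 0.2526] yaw -138.8 tilt 0.08 F [ 0.06  0.29 -1.31] T [ 0.09 -0.1  -0.06] open 0.018 q [ 0.1   0.51 -1.15  1.48  0.46  1.45  1.23]
t 27.15 p [0.4742 0.3661 0.252 ] yaw -139.07 tilt 0.04 F [-0.89 -0.08 -1.59] T [ 0.12 -0.07 -0.  ] open 0.0175 q [ 0.1   0.51 -1.15  1.48  0.46  1.45  1.23]
scale 5.0
scale 4.0
delta [0.3, 1.5, 0.6] twist [-0.0, 0.0, -0.1] rows 0.03309387953163154 0.008758217485274037
```

View pics/t16a.png

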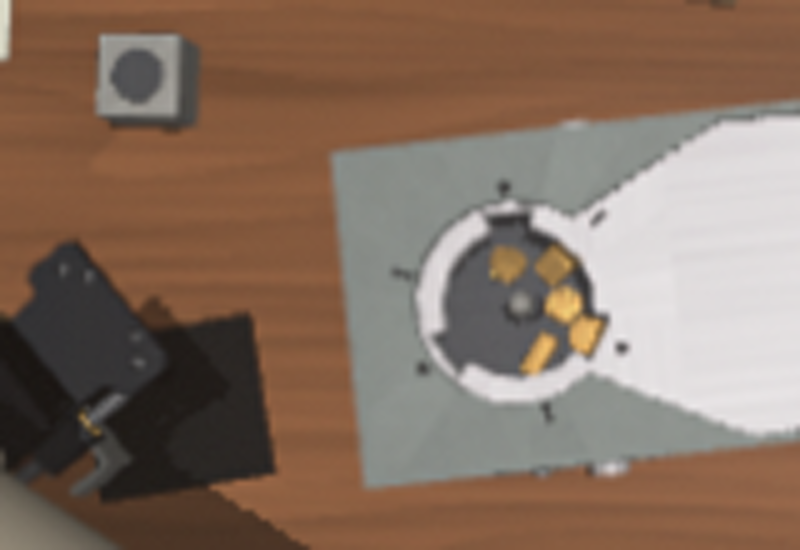

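View pics/s16a.png

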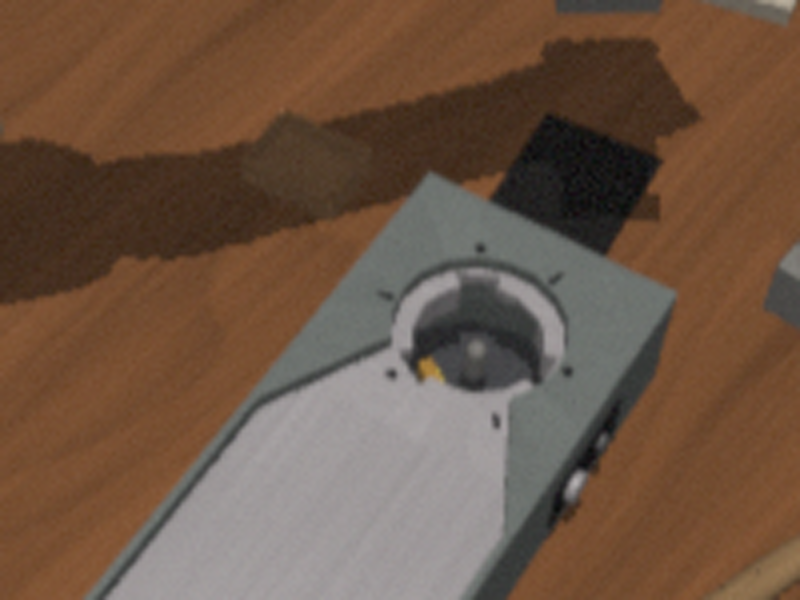

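Run:
```python
from h import *
d=np.load('pics/t16.npz')['d']
for a,b in [(507,265),(555,263),(565,300),(580,335),(587,335),(595,330),(585,348),(540,352),(532,365),(547,340)]:
    u,v=160+a/5,150+b/5
    P=at_d('top',u,v,d[int(v),int(u)]);q=P[:2]-C;print((a,b),(q@EX*1e3).round(1),(q@EY*1e3).round(1),P[2].round(4))
crop('t16',240,185,290,235,'t16b')
```

```text
(507, 265) 25.0 8.2 0.0296
(555, 263) 22.8 -20.7 0.0332
(565, 300) 0.9 -23.2 0.0183
(580, 335) -21.1 -30.0 0.0204
(587, 335) -21.6 -34.3 0.0213
(595, 330) -19.1 -39.3 0.0198
(585, 348) -29.2 -32.3 0.0216
(540, 352) -28.8 -5.7 0.0278
(532, 365) -36.0 -0.3 0.0297
(547, 340) -22.0 -10.3 0.0231
scale 12.0
```

View pics/t16b.png

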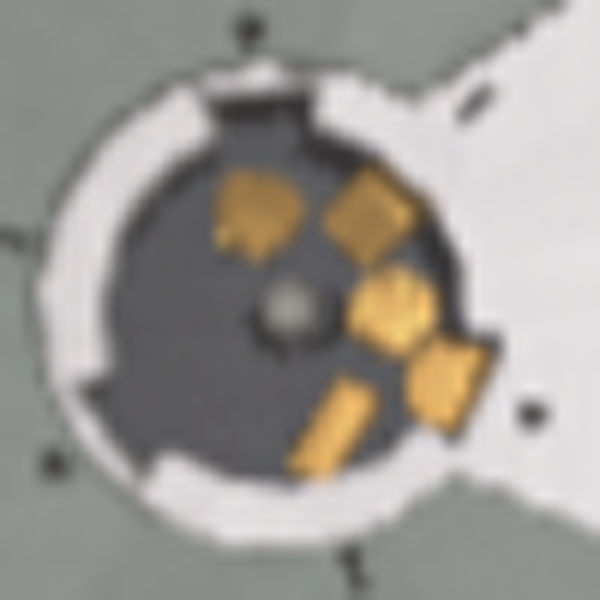

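Run:
```python
from h import *
crop('t16',280,110,480,270,'t16c')
im=cv2.imread('pics/t16.png');h=cv2.cvtColor(im,cv2.COLOR_BGR2HSV)
m=(cv2.inRange(h,(15,130,150),(28,255,255)));n,l,s,c=cv2.connectedComponentsWithStats(m)
print([(s[i,4],c[i].round()) for i in range(1,n) if s[i,4]>15])
crop('s16',140,120,400,320,'s16c')
```

```text
scale 3.75
[(np.int32(23), array([261., 202.])), (np.int32(23), array([271., 203.])), (np.int32(1889), array([ 27., 242.])), (np.int32(59), array([274., 214.])), (np.int32(23), array([268., 220.]))]
scale 3.0
```

View pics/t16c.png

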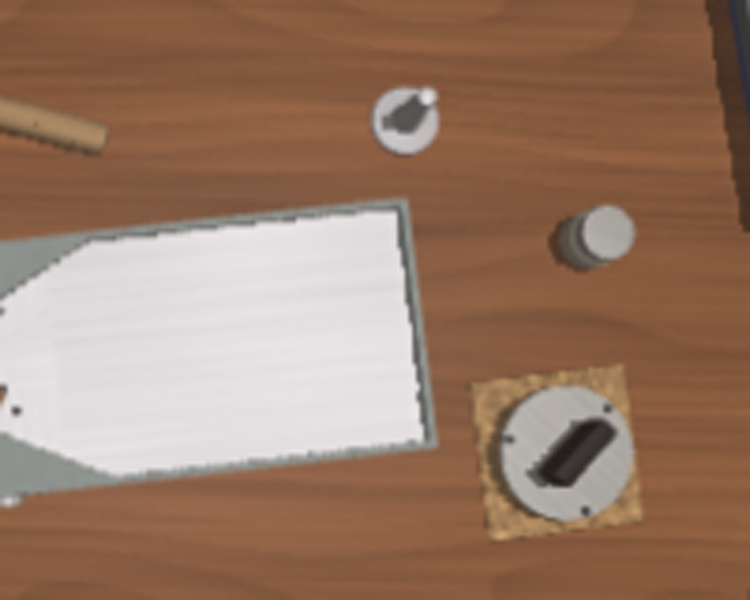

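View pics/s16c.png

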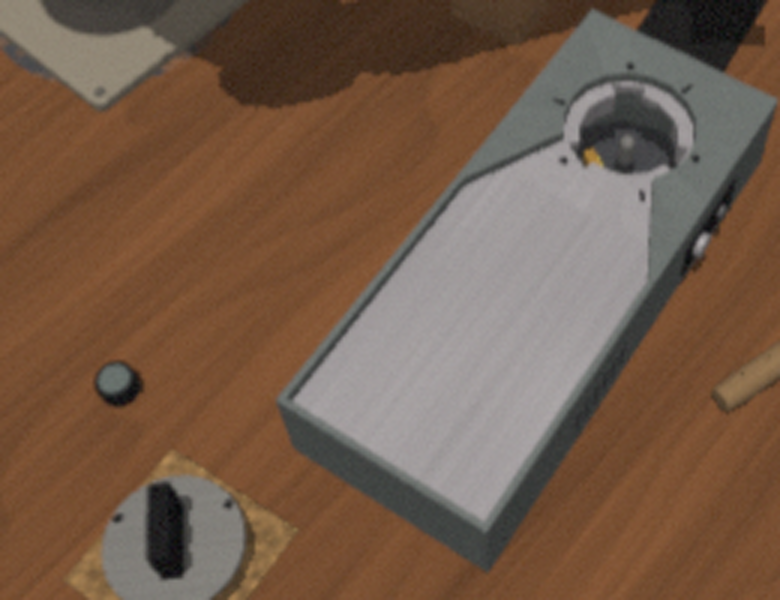

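Request:
move_arm([
  {"delta_pos":[0,0,20],"twist":[0,0,0],"claw":-1},
  {"delta_pos":[0,0,60],"twist":[0,0,0],"claw":-1},
  {"delta_pos":[0,0,105],"twist":[0,0,0],"claw":-1},
  {"delta_pos":[0,0,140],"twist":[0,0,0],"claw":-1},
  {"delta_pos":[0,0,160],"twist":[0,0,0],"claw":-1},
  {"delta_pos":[0,0,168],"twist":[0,0,0],"claw":-1},
  {"delta_pos":[0,0,170],"twist":[0,0,0],"claw":-1},
  {"delta_pos":[0,0,170],"twist":[0,0,0],"claw":-1},
  {"delta_pos":[0,0,170],"twist":[0,0,0],"claw":-1},
])

```text
time: 28.05
tool_pos: [0.4742, 0.3673, 0.083]
tool_rot: [0.001, -0.35, 0.937, 0.0]
wrist_force: [-0.3, 0.5, -1.1]
opening: 0.0178
```

Run:
```python
from h import *
st()
```

```text
t 28.05 p [0.4742 0.3673 0.083 ] yaw -139.02 tilt 0.11 F [-0.34  0.47 -1.1 ] T [ 0.16 -0.08 -0.  ] open 0.0178 q [ 0.04  0.66 -1.04  1.67  0.61  1.18  1.14]
```

Request:
move_arm([
  {"delta_pos":[0,0,2],"twist":[0,0,0],"claw":-1},
  {"delta_pos":[0,0,3],"twist":[0,0,0],"claw":-1},
  {"delta_pos":[0,0,3.5],"twist":[0,0,0],"claw":-1},
  {"delta_pos":[0,0,3.5],"twist":[0,0,0],"claw":-1},
])

```text
time: 28.45
tool_pos: [0.4739, 0.3674, 0.0795]
tool_rot: [0.001, -0.35, 0.937, -0.0]
wrist_force: [-0.7, -2.8, 9.7]
opening: 0.0182
```

Run:
```python
from h import *
st()
```

```text
t 28.45 p [0.4739 0.3674 0.0795] yaw -138.98 tilt 0.09 F [-0.75 -2.78  9.66] T [-0.76  0.48  0.02] open 0.0182 q [ 0.04  0.66 -1.04  1.67  0.61  1.17  1.13]
```

Contact; relieve slightly and open, then rise.

Request:
move_arm([
  {"delta_pos":[0,0,-0.7],"twist":[0,0,0],"claw":-1},
  {"delta_pos":[0,0,-0.7],"twist":[0,0,0],"claw":1},
  {"delta_pos":[0,0,-0.7],"twist":[0,0,0],"claw":1},
  {"delta_pos":[0,0,-0.7],"twist":[0,0,0],"claw":1},
  {"delta_pos":[0,0,-0.7],"twist":[0,0,0],"claw":1},
  {"delta_pos":[0,0,-0.7],"twist":[0,0,0],"claw":1},
  {"delta_pos":[0,0,-15],"twist":[0,0,0],"claw":1},
  {"delta_pos":[0,0,-50],"twist":[0,0,0],"claw":1},
  {"delta_pos":[0,0,-95],"twist":[0,0,0],"claw":1},
  {"delta_pos":[0,0,-140],"twist":[0,0,0],"claw":1},
])

```text
time: 29.45
tool_pos: [0.4729, 0.3671, 0.2205]
tool_rot: [-0.0, -0.351, 0.936, 0.0]
wrist_force: [1.7, 0.6, -0.3]
opening: 0.0815
```

Run:
```python
from h import *
save('scene','s17');save('top','t17');st()
crop('s17',330,70,430,145,'s17a');crop('s17',150,250,250,325,'s17b');crop('t17',390,195,470,255,'t17b')
tgt(.50,-.357,.22,138)
```

```text
t 29.55 p [0.4744 0.3696 0.2252] yaw -138.94 tilt 0.52 F [ 0.18  0.4  -0.73] T [ 0.17 -0.14  0.05] open 0.0848 q [ 0.1   0.53 -1.14  1.52  0.48  1.4   1.22]
scale 8.0
scale 8.0
scale 10.0
delta [458.0, -564.7, 1.2] twist [0.4, 0.4, 83.1] rows 14.541247191662707 9.669409604751978
```

View pics/s17a.png

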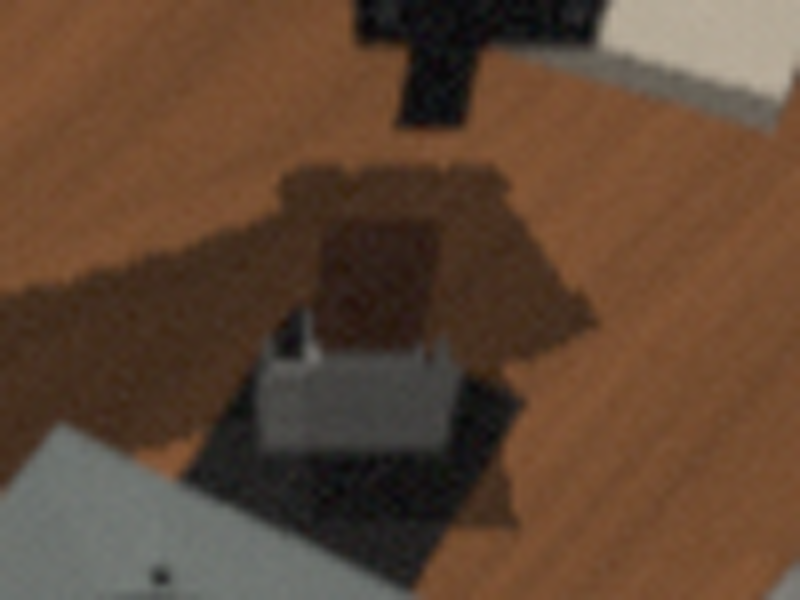

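View pics/s17b.png

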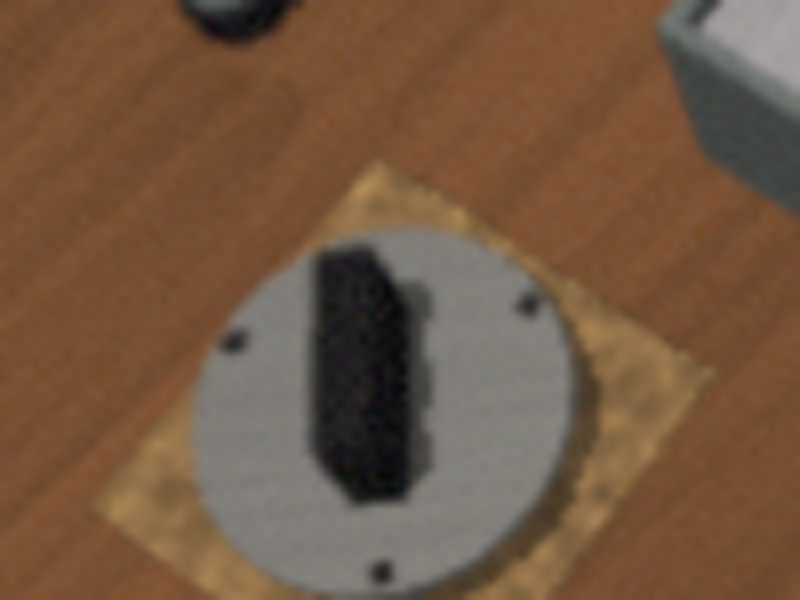

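View pics/t17b.png

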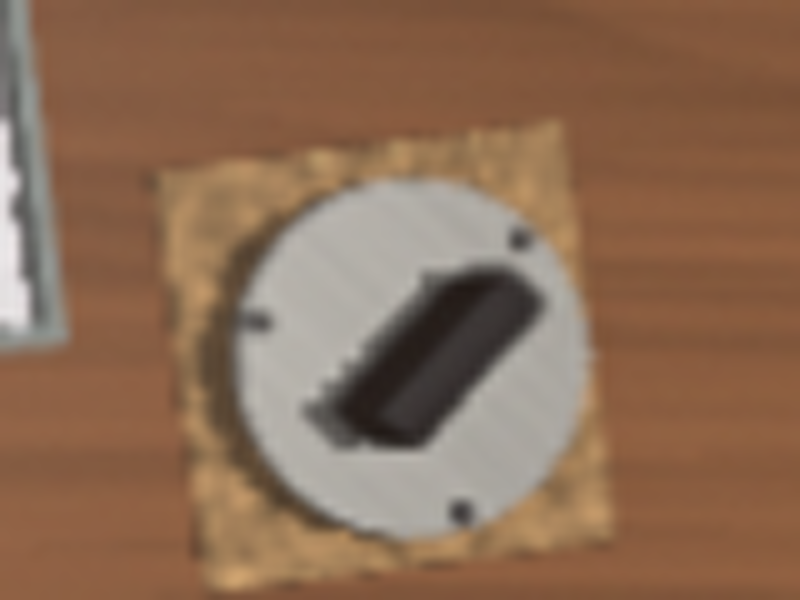

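Request:
move_arm([
  {"delta_pos":[11,-14,0],"twist":[0,0,2],"claw":1},
  {"delta_pos":[40,-50,0],"twist":[0,0,7],"claw":1},
  {"delta_pos":[71,-88,0],"twist":[0,0,13],"claw":1},
  {"delta_pos":[102,-126,0],"twist":[0,0,19],"claw":1},
  {"delta_pos":[133,-164,0],"twist":[0,0,25],"claw":1},
  {"delta_pos":[164,-202,0],"twist":[0,0,31],"claw":1},
  {"delta_pos":[195,-240,0],"twist":[0,0,37],"claw":1},
  {"delta_pos":[226,-279,0],"twist":[0,0,43],"claw":1},
  {"delta_pos":[257,-318,0],"twist":[0,0,49],"claw":1},
  {"delta_pos":[288,-356,0],"twist":[0,0,55],"claw":1},
])

```text
time: 30.55
tool_pos: [0.4896, -0.0926, 0.2189]
tool_rot: [0.001, 0.124, 0.992, -0.001]
wrist_force: [1.0, -0.4, -0.2]
opening: 0.0871
```

Run:
```python
from h import *
st()
tgt(.5004,-.3579,.20,138)
```

```text
t 30.55 p [ 0.4896 -0.0926  0.2189] yaw 165.78 tilt 0.1 F [ 1.03 -0.36 -0.22] T [ 0.09 -0.16  0.03] open 0.0871 q [ 0.99  0.17 -0.97  1.79  0.15  1.26  1.31]
delta [-75.6, -254.5, 19.3] twist [-0.0, 0.1, 27.8] rows 5.324491761796122 3.2344127069873307
```

Request:
move_arm([
  {"delta_pos":[-14,-46,0],"twist":[0,0,6],"claw":1},
  {"delta_pos":[-27,-92,0],"twist":[0,0,12],"claw":1},
  {"delta_pos":[-41,-138,0],"twist":[0,0,18],"claw":1},
  {"delta_pos":[-55,-184,3],"twist":[0,0,24],"claw":1},
  {"delta_pos":[-68,-228,10],"twist":[0,0,28],"claw":1},
  {"delta_pos":[-76,-254,19],"twist":[0,0,28],"claw":1},
  {"delta_pos":[-76,-255,39],"twist":[0,0,28],"claw":1},
  {"delta_pos":[-76,-255,59],"twist":[0,0,28],"claw":1},
  {"delta_pos":[-76,-255,69],"twist":[0,0,28],"claw":1},
  {"delta_pos":[-76,-255,69],"twist":[0,0,28],"claw":1},
])

```text
time: 31.55
tool_pos: [0.5015, -0.3558, 0.1482]
tool_rot: [-0.001, 0.358, 0.934, 0.0]
wrist_force: [-1.2, 0.2, -0.4]
opening: 0.0868
```

Run:
```python
from h import *
st();save('scene','s18');st()
crop('s18',130,220,250,310,'s18a')
tgt(.5004,-.3579,.0580,138)
```

```text
t 31.55 p [ 0.5015 -0.3558  0.1482] yaw 138.06 tilt 0.11 F [-1.24  0.2  -0.38] T [ 0.07 -0.12  0.01] open 0.0868 q [ 1.09  0.47 -0.71  1.58  0.32  1.21  1.16]
t 31.6 p [ 0.502  -0.356   0.1494] yaw 138.06 tilt 0.02 F [ 0.71 -0.48  0.1 ] T [ 0.03 -0.17 -0.01] open 0.0867 q [ 1.09  0.47 -0.71  1.57  0.32  1.21  1.16]
scale 6.666666666666667
delta [-0.1, -2.5, 91.4] twist [0.0, -0.0, 0.1] rows 1.8279951955785143 0.0069237327014678674
```

View pics/s18a.png

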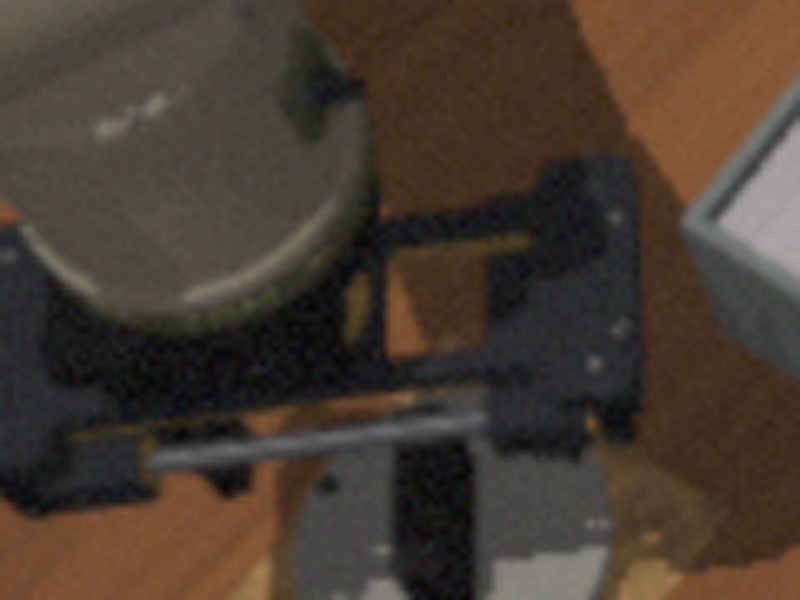

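Request:
move_arm([
  {"delta_pos":[0,-2,25],"twist":[0,0,0],"claw":1},
  {"delta_pos":[0,-2.5,55],"twist":[0,0,0],"claw":1},
  {"delta_pos":[0,-2.5,78],"twist":[0,0,0],"claw":1},
  {"delta_pos":[0,-2.5,88],"twist":[0,0,0],"claw":1},
  {"delta_pos":[0,-2.5,90],"twist":[0,0,0],"claw":1},
  {"delta_pos":[0,-2.5,90],"twist":[0,0,0],"claw":1},
])

```text
time: 32.2
tool_pos: [0.5011, -0.3585, 0.0604]
tool_rot: [0.001, 0.358, 0.934, -0.0]
wrist_force: [-0.0, -0.2, 0.1]
opening: 0.087
```

Run:
```python
from h import *
st()
tgt(.5004,-.3579,.0587,138)
```

```text
t 32.2 p [ 0.5011 -0.3585  0.0604] yaw 138.03 tilt 0.09 F [-0.03 -0.22  0.07] T [ 0.08 -0.18 -0.03] open 0.087 q [ 1.06  0.57 -0.67  1.65  0.39  1.06  1.11]
delta [0.9, -0.0, 1.7] twist [0.0, 0.1, 0.0] rows 0.03855135139868918 0.011724876981037542
```

Request:
move_arm([
  {"delta_pos":[0.9,0,1.4],"twist":[0,0,0],"claw":0},
  {"delta_pos":[0.9,0,1.4],"twist":[0,0,0],"claw":-1},
  {"delta_pos":[0.9,0,1.4],"twist":[0,0,0],"claw":-1},
  {"delta_pos":[0.9,0,1.4],"twist":[0,0,0],"claw":-1},
  {"delta_pos":[0.9,0,1.4],"twist":[0,0,0],"claw":-1},
  {"delta_pos":[0.9,0,1.4],"twist":[0,0,0],"claw":-1},
  {"delta_pos":[0.9,0,1.4],"twist":[0,0,0],"claw":-1},
  {"delta_pos":[0.9,0,1.4],"twist":[0,0,0],"claw":-1},
  {"delta_pos":[0.9,0,1.4],"twist":[0,0,0],"claw":-1},
  {"delta_pos":[0.9,0,1.4],"twist":[0,0,0],"claw":-1},
])

```text
time: 33.2
tool_pos: [0.4997, -0.3576, 0.0576]
tool_rot: [0.0, 0.358, 0.934, 0.0]
wrist_force: [0.3, 1.1, 0.2]
opening: 0.0178
```

Request:
move_arm([
  {"delta_pos":[0,0,0],"twist":[0,0,0],"claw":-1},
  {"delta_pos":[0,0,0],"twist":[0,0,0],"claw":-1},
  {"delta_pos":[0,0,0],"twist":[0,0,0],"claw":-1},
])

```text
time: 33.5
tool_pos: [0.4997, -0.3576, 0.0576]
tool_rot: [0.0, 0.358, 0.934, 0.0]
wrist_force: [0.4, -0.0, -0.9]
opening: 0.018
```

Run:
```python
from h import *
st()
```

```text
t 33.5 p [ 0.4997 -0.3576  0.0576] yaw 138.02 tilt 0.01 F [ 0.39 -0.03 -0.94] T [-0.01 -0.19 -0.05] open 0.018 q [ 1.06  0.57 -0.67  1.65  0.39  1.06  1.11]
```

Run:
```python
from h import *
P=np.array([at_z('top',390+a/10,195+b/10,.033)[:2] for a,b in [(520,240),(257,322),(460,512)]]);print('cap mat top',P.mean(0),[np.linalg.norm(p-P.mean(0)) for p in P])
P=np.array([at_z('scene',150+a/8,250+b/8,.033)[:2] for a,b in [(233,342),(530,303),(381,572)]]);print('cap mat scene',P.mean(0),[np.linalg.norm(p-P.mean(0)) for p in P])
# gap dots t16b (12x, off 240,185)
for z3 in (.085,.097):
  P=np.array([at_z('top',240+a/12,185+b/12,z)[:2] for (a,b),z in [((250,30),.097),((55,463),.097),((533,413),z3)]]);print('well top',P.mean(0),[np.linalg.norm(p-P.mean(0)) for p in P],[np.degrees(np.arctan2(*(p-P.mean(0))[::-1])) for p in P])
crop('s17',310,120,390,180,'s17c')
```

```text
cap mat top [ 0.49838793 -0.35885986] [np.float64(0.048938072956708906), np.float64(0.04903554661572391), np.float64(0.04856465824258864)]
cap mat scene [ 0.50007066 -0.35619255] [np.float64(0.04897897042044987), np.float64(0.04925708459579109), np.float64(0.04874101774584774)]
well top [0.54783915 0.14053271] [np.float64(0.06453533505538706), np.float64(0.06479500821976379), np.float64(0.0649298627793762)] [np.float64(7.491854577743983), np.float64(127.22125954367284), np.float64(-112.44527061411769)]
well top [0.54775885 0.14031809] [np.float64(0.06464324945805687), np.float64(0.06491763067059322), np.float64(0.06538791098886852)] [np.float64(7.6711802637639215), np.float64(127.05024151966485), np.float64(-112.43172898743718)]
scale 10.0
```

View pics/s17c.png

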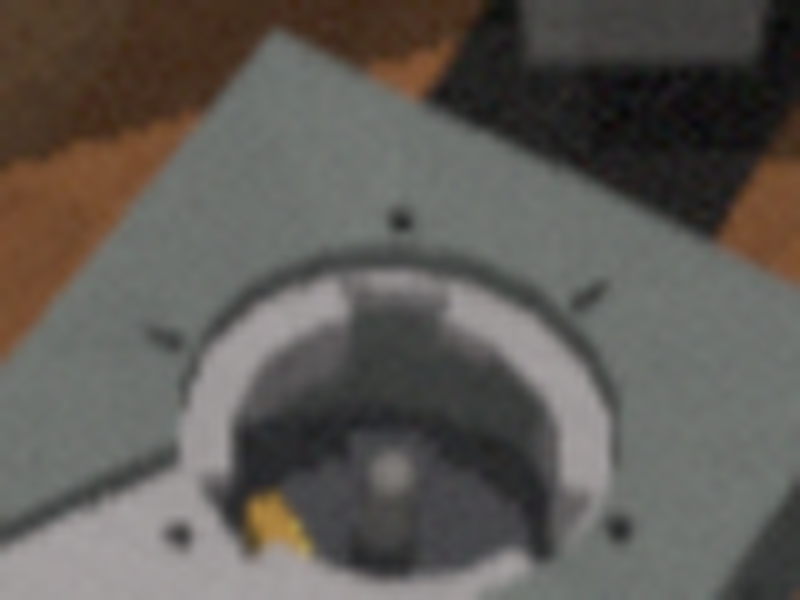

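Run:
```python
from h import *
for z3 in (.085,.097):
  P=np.array([at_z('scene',310+a/10,120+b/10,z)[:2] for (a,b),z in [((620,527),.097),((401,218),.097),((180,533),z3)]]);print('well scene',P.mean(0),[np.linalg.norm(p-P.mean(0)) for p in P],[np.degrees(np.arctan2(*(p-P.mean(0))[::-1])) for p in P])
tgt(.548,.142,.22,187.9)
```

```text
well scene [0.5484644  0.14440007] [np.float64(0.0652141202583445), np.float64(0.06538715743694982), np.float64(0.06488670541171535)] [np.float64(7.238088604350297), np.float64(127.65720054795932), np.float64(-112.41975327776511)]
well scene [0.55012174 0.14213649] [np.float64(0.0639023275119977), np.float64(0.06819175921716238), np.float64(0.06797652414504805)] [np.float64(9.439243795271866), np.float64(127.59769981756831), np.float64(-108.37838621208233)]
delta [298.2, 403.8, -162.4] twist [0.0, 0.0, -49.9] rows 10.551357764399548 5.806229044826982
```

Request:
move_arm([
  {"delta_pos":[0,0,-10],"twist":[0,0,0],"claw":-1},
  {"delta_pos":[0,0,-40],"twist":[0,0,0],"claw":-1},
  {"delta_pos":[0,0,-80],"twist":[0,0,0],"claw":-1},
  {"delta_pos":[0,0,-120],"twist":[0,0,0],"claw":-1},
  {"delta_pos":[15,20,-150],"twist":[0,0,0],"claw":-1},
  {"delta_pos":[40,54,-162],"twist":[0,0,-4],"claw":-1},
  {"delta_pos":[67,91,-162],"twist":[0,0,-10],"claw":-1},
  {"delta_pos":[95,129,-162],"twist":[0,0,-16],"claw":-1},
  {"delta_pos":[123,167,-162],"twist":[0,0,-22],"claw":-1},
  {"delta_pos":[151,205,-162],"twist":[0,0,-28],"claw":-1},
])

```text
time: 34.5
tool_pos: [0.5242, -0.1024, 0.2203]
tool_rot: [0.0, 0.12, 0.993, -0.001]
wrist_force: [0.5, 0.0, -1.6]
opening: 0.0179
```

Run:
```python
from h import *
st()
tgt(.5483,.1422,.22,187.6)
```

```text
t 34.5 p [ 0.5242 -0.1024  0.2203] yaw 166.27 tilt 0.06 F [ 0.48  0.   -1.61] T [ 0.13 -0.22 -0.02] open 0.0179 q [ 0.93  0.27 -0.95  1.7   0.23  1.29  1.27]
delta [34.6, 243.3, 0.0] twist [-0.1, 0.0, -21.3] rows 4.915508634180738 2.483045153456518
```

Request:
move_arm([
  {"delta_pos":[6,42,0],"twist":[0,0,-5],"claw":-1},
  {"delta_pos":[12,85,0],"twist":[0,0,-10],"claw":-1},
  {"delta_pos":[18,128,0],"twist":[0,0,-15],"claw":-1},
  {"delta_pos":[25,171,0],"twist":[0,0,-20],"claw":-1},
  {"delta_pos":[31,212,0],"twist":[0,0,-21.5],"claw":-1},
  {"delta_pos":[34,238,0],"twist":[0,0,-21.5],"claw":-1},
  {"delta_pos":[34.5,243,0],"twist":[0,0,-21.5],"claw":-1},
  {"delta_pos":[34.5,243,0],"twist":[0,0,-21.5],"claw":-1},
  {"delta_pos":[34.5,243,0],"twist":[0,0,-21.5],"claw":-1},
])

```text
time: 35.4
tool_pos: [0.5499, 0.1384, 0.2197]
tool_rot: [-0.0, -0.065, 0.998, -0.001]
wrist_force: [-1.7, -0.4, -2.9]
opening: 0.018
```

Run:
```python
from h import *
st()
tgt(.5483,.1422,.155,187.6)
```

```text
t 35.4 p [0.5499 0.1384 0.2197] yaw -172.56 tilt 0.06 F [-1.73 -0.38 -2.9 ] T [ 0.11 -0.14 -0.01] open 0.018 q [ 0.52  0.41 -1.06  1.61  0.36  1.34  1.11]
delta [1.0, 4.1, 64.7] twist [-0.1, -0.0, -0.2] rows 1.295834112733775 0.020205750489554326
```

Request:
move_arm([
  {"delta_pos":[0.5,2,20],"twist":[0,0,0],"claw":-1},
  {"delta_pos":[1,4,45],"twist":[0,0,0],"claw":-1},
  {"delta_pos":[1,4,60],"twist":[0,0,0],"claw":-1},
  {"delta_pos":[1,4,62],"twist":[0,0,0],"claw":-1},
  {"delta_pos":[1,4,62],"twist":[0,0,0],"claw":-1},
  {"delta_pos":[1,4,62],"twist":[0,0,0],"claw":-1},
])

```text
time: 36.0
tool_pos: [0.5488, 0.1436, 0.1587]
tool_rot: [0.001, -0.065, 0.998, 0.0]
wrist_force: [-0.3, -0.1, -1.6]
opening: 0.0176
```

Run:
```python
from h import *
st();save('scene','s19');st()
crop('s19',300,110,400,185,'s19a')
tgt(.5483,.1422,.12,187.6)
```

```text
t 36.0 p [0.5488 0.1436 0.1587] yaw -172.51 tilt 0.08 F [-0.26 -0.11 -1.59] T [ 0.1  -0.14  0.03] open 0.0176 q [ 0.49  0.46 -1.03  1.69  0.42  1.23  1.06]
t 36.05 p [0.5488 0.1437 0.1587] yaw -172.5 tilt 0.09 F [ 0.63  0.12 -2.5 ] T [ 0.07 -0.1   0.  ] open 0.0179 q [ 0.49  0.46 -1.03  1.69  0.42  1.23  1.06]
scale 8.0
delta [0.8, -1.4, 38.7] twist [-0.0, 0.1, -0.1] rows 0.775602711654755 0.015426100825301107
```

View pics/s19a.png

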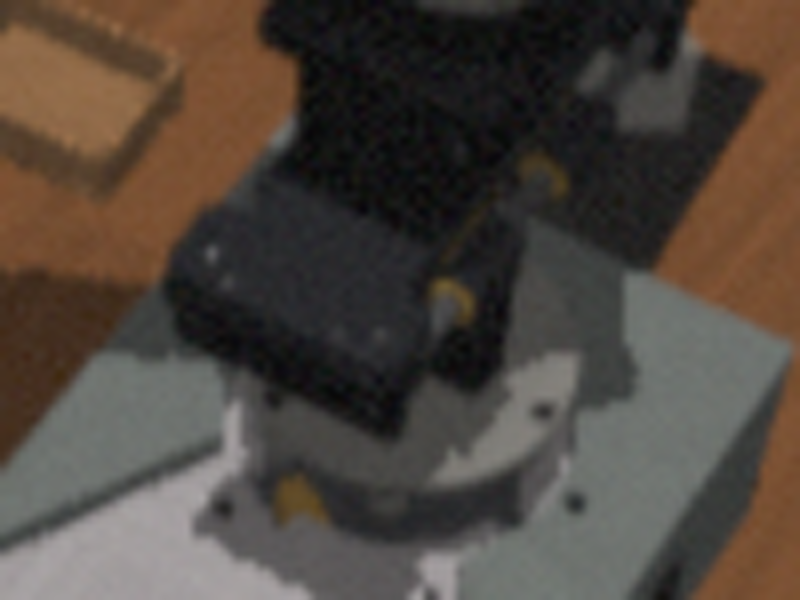

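Run:
```python
from h import *
for (a,b),an in [((543,410),7.5),((273,398),-112.5)]:
    p=at_z('scene',300+a/8,110+b/8,.1341)[:2]; r=np.radians(an); print(p-.049*np.array([np.cos(r),np.sin(r)]))
```

```text
[0.547956   0.14367681]
[0.54830313 0.14389506]
```

Request:
move_arm([
  {"delta_pos":[0,0,8],"twist":[0,0,0],"claw":-1},
  {"delta_pos":[0,0,16],"twist":[0,0,0],"claw":-1},
  {"delta_pos":[0,0,22],"twist":[0,0,0],"claw":-1},
  {"delta_pos":[0,0,25],"twist":[0,0,0],"claw":-1},
  {"delta_pos":[0,0,28],"twist":[0,0,0],"claw":-1},
  {"delta_pos":[0,0,28],"twist":[0,0,0],"claw":-1},
])

```text
time: 36.65
tool_pos: [0.5479, 0.1437, 0.1295]
tool_rot: [-0.0, -0.066, 0.998, -0.0]
wrist_force: [-3.1, -1.8, 1.7]
opening: 0.0178
```

Run:
```python
from h import *
st()
```

```text
t 36.65 p [0.5479 0.1437 0.1295] yaw -172.47 tilt 0.04 F [-3.07 -1.81  1.72] T [-0.24  0.57 -0.04] open 0.0178 q [ 0.47  0.49 -1.01  1.72  0.45  1.19  1.04]
```

Request:
move_arm([
  {"delta_pos":[0.5,-0.5,4],"twist":[0,0,0],"claw":-1},
  {"delta_pos":[0.5,-0.5,8],"twist":[0,0,0],"claw":-1},
  {"delta_pos":[0.5,-0.5,12],"twist":[0,0,0],"claw":-1},
  {"delta_pos":[0.5,-0.5,14],"twist":[0,0,0],"claw":-1},
  {"delta_pos":[0.5,-0.5,14],"twist":[0,0,0],"claw":-1},
  {"delta_pos":[0.5,-0.5,14],"twist":[0,0,0],"claw":-1},
])

```text
time: 37.25
tool_pos: [0.5482, 0.1437, 0.1161]
tool_rot: [0.001, -0.066, 0.998, 0.0]
wrist_force: [-1.1, -0.1, 7.1]
opening: 0.0178
```

Run:
```python
from h import *
st()
```

```text
t 37.25 p [0.5482 0.1437 0.1161] yaw -172.46 tilt 0.09 F [-1.06 -0.14  7.08] T [0.24 0.22 0.02] open 0.0178 q [ 0.46  0.51 -1.    1.73  0.46  1.16  1.03]
```

Request:
move_arm([
  {"delta_pos":[0,0,0.3],"twist":[0,0,6],"claw":-1},
  {"delta_pos":[0,0,0.3],"twist":[0,0,12],"claw":-1},
  {"delta_pos":[0,0,0.3],"twist":[0,0,18],"claw":-1},
  {"delta_pos":[0,0,0.3],"twist":[0,0,24],"claw":-1},
  {"delta_pos":[0,0,0.3],"twist":[0,0,30],"claw":-1},
  {"delta_pos":[0,0,0.3],"twist":[0,0,36],"claw":-1},
  {"delta_pos":[0,0,0.3],"twist":[0,0,42],"claw":-1},
  {"delta_pos":[0,0,0.3],"twist":[0,0,48],"claw":-1},
  {"delta_pos":[0,0,0.3],"twist":[0,0,52],"claw":-1},
  {"delta_pos":[0,0,0.3],"twist":[0,0,53],"claw":-1},
])

```text
time: 38.25
tool_pos: [0.5487, 0.1433, 0.1161]
tool_rot: [0.001, 0.388, 0.922, 0.001]
wrist_force: [-0.1, -0.1, 6.1]
opening: 0.0181
```

Request:
move_arm([
  {"delta_pos":[0,0,0],"twist":[0,0,1],"claw":-1},
  {"delta_pos":[0,0,0],"twist":[0,0,2],"claw":-1},
  {"delta_pos":[0,0,0],"twist":[0,0,3],"claw":-1},
])

```text
time: 38.55
tool_pos: [0.5487, 0.1431, 0.116]
tool_rot: [0.001, 0.411, 0.912, 0.0]
wrist_force: [0.7, -1.8, 7.7]
opening: 0.0178
```

Run:
```python
from h import *
st()
```

```text
t 38.55 p [0.5487 0.1431 0.116 ] yaw 131.49 tilt 0.13 F [ 0.74 -1.77  7.66] T [-0.3  -0.02  0.51] open 0.0178 q [ 0.33  0.43 -0.81  1.74  0.35  1.12  0.13]
```

Request:
move_arm([
  {"delta_pos":[0,0,-2],"twist":[0,0,-1],"claw":-1},
  {"delta_pos":[0,0,-4],"twist":[0,0,-2],"claw":-1},
  {"delta_pos":[0,0,-6],"twist":[0,0,-2],"claw":-1},
  {"delta_pos":[0,0,-8],"twist":[0,0,-2],"claw":-1},
  {"delta_pos":[0,0,-8],"twist":[0,0,-2],"claw":-1},
  {"delta_pos":[0,0,-8],"twist":[0,0,-2],"claw":-1},
])

```text
time: 39.15
tool_pos: [0.5485, 0.143, 0.1235]
tool_rot: [0.001, 0.395, 0.919, 0.0]
wrist_force: [4.6, -1.1, 2.3]
opening: 0.0176
```

Run:
```python
from h import *
st()
```

```text
t 39.15 p [0.5485 0.143  0.1235] yaw 133.52 tilt 0.09 F [ 4.59 -1.1   2.27] T [-0.03 -1.18  0.05] open 0.0176 q [ 0.34  0.43 -0.82  1.73  0.34  1.14  0.17]
```

Request:
move_arm([
  {"delta_pos":[0,0,0],"twist":[0,0,0],"claw":0},
  {"delta_pos":[0,0,0],"twist":[0,0,0],"claw":1},
  {"delta_pos":[0,0,0],"twist":[0,0,0],"claw":1},
  {"delta_pos":[0,0,0],"twist":[0,0,0],"claw":1},
  {"delta_pos":[0,0,0],"twist":[0,0,0],"claw":1},
  {"delta_pos":[0,0,-15],"twist":[0,0,0],"claw":1},
  {"delta_pos":[0,0,-45],"twist":[0,0,0],"claw":1},
  {"delta_pos":[0,0,-90],"twist":[0,0,0],"claw":1},
  {"delta_pos":[0,0,-130],"twist":[0,0,0],"claw":1},
  {"delta_pos":[0,0,-135],"twist":[0,0,0],"claw":1},
])

```text
time: 40.15
tool_pos: [0.5494, 0.1445, 0.2646]
tool_rot: [0.003, 0.394, 0.919, 0.002]
wrist_force: [0.3, 1.1, 0.7]
opening: 0.0849
```

Run:
```python
from h import *
st();save('scene','s20')
crop('s20',300,70,420,160+0,'s20a');crop('s20',300,110,400,185,'s20b')
tgt(.50,-.15,.26,75)
```

```text
t 40.15 p [0.5494 0.1445 0.2646] yaw 133.55 tilt 0.46 F [0.3  1.14 0.74] T [ 0.08 -0.15 -0.05] open 0.0849 q [ 0.38  0.3  -0.87  1.56  0.24  1.39  0.25]
scale 6.666666666666667
scale 8.0
delta [-179.4, -238.1, 2.2] twist [0.4, 0.0, 58.5] rows 5.9620513955138215 6.814385403587851
```

View pics/s20b.png

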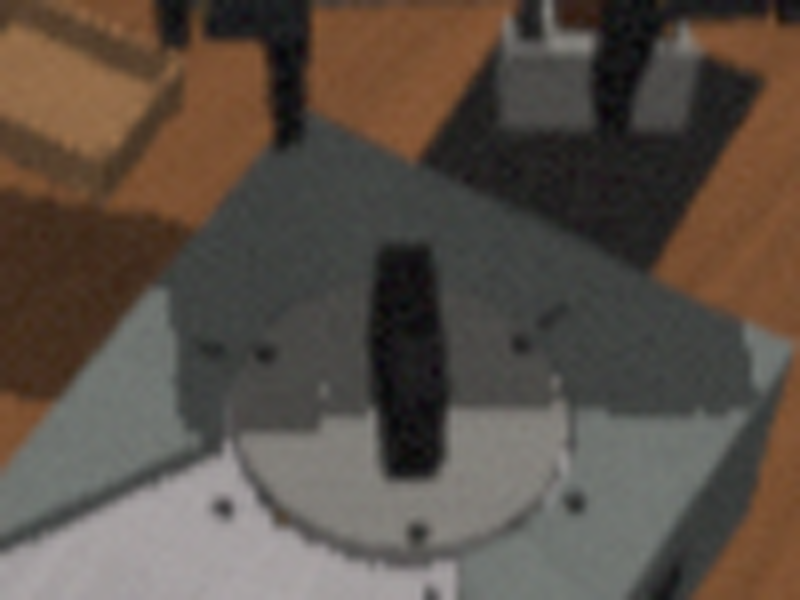

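Request:
move_arm([
  {"delta_pos":[-25,-34,0],"twist":[0,0,8],"claw":1},
  {"delta_pos":[-55,-73,0],"twist":[0,0,16],"claw":1},
  {"delta_pos":[-85,-113,0],"twist":[0,0,24],"claw":1},
  {"delta_pos":[-115,-153,0],"twist":[0,0,32],"claw":1},
  {"delta_pos":[-145,-193,0],"twist":[0,0,40],"claw":1},
  {"delta_pos":[-170,-226,0],"twist":[0,0,48],"claw":1},
  {"delta_pos":[-180,-238,0],"twist":[0,0,55],"claw":1},
  {"delta_pos":[-180,-238,0],"twist":[0,0,58],"claw":1},
  {"delta_pos":[-180,-238,0],"twist":[0,0,58],"claw":1},
])

```text
time: 41.1
tool_pos: [0.4986, -0.1516, 0.2578]
tool_rot: [-0.0, 0.791, 0.612, -0.0]
wrist_force: [-0.0, 1.1, -0.0]
opening: 0.0876
```

Run:
```python
from h import *
st();save('scene','s21');save('top','t21');st()
crop('t21',160,150,320,260,'t21a');crop('s21',310,80,420,165,'s21a');crop('t21',220,170,320,245,'t21b')
```

```text
t 41.1 p [ 0.4986 -0.1516  0.2578] yaw 75.42 tilt 0.06 F [-0.02  1.06 -0.04] T [-0.   -0.09  0.01] open 0.0876 q [ 0.76  0.14 -0.6   1.69  0.08  1.34 -0.11]
t 41.2 p [ 0.499  -0.1507  0.258 ] yaw 75.68 tilt 0.04 F [0.16 0.06 0.22] T [-0.04 -0.08  0.05] open 0.0869 q [ 0.76  0.14 -0.6   1.69  0.08  1.34 -0.11]
scale 5.0
scale 7.0588235294117645
scale 8.0
```

View pics/t21a.png

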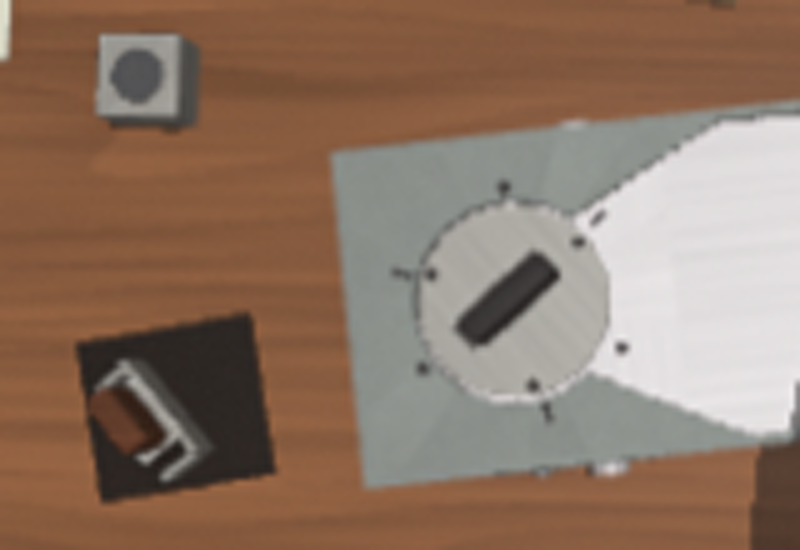

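View pics/s21a.png

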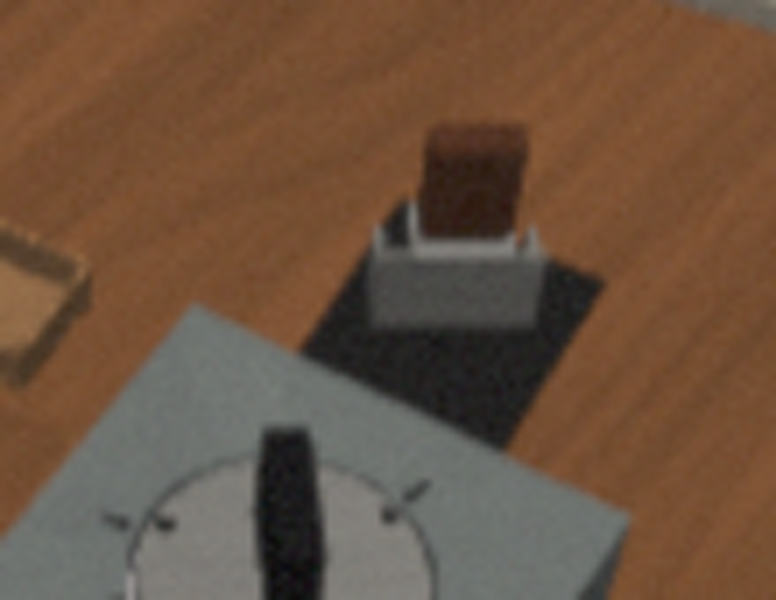

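View pics/t21b.png

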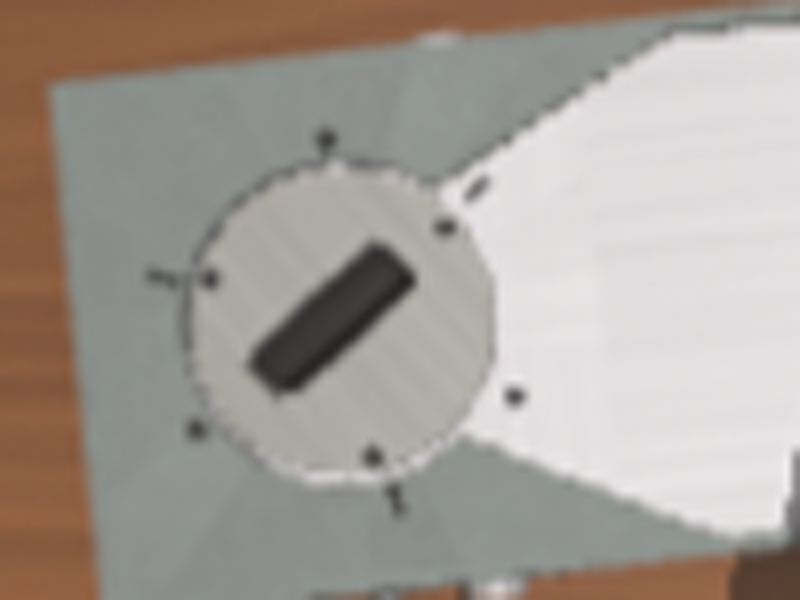

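View pics/s21.png

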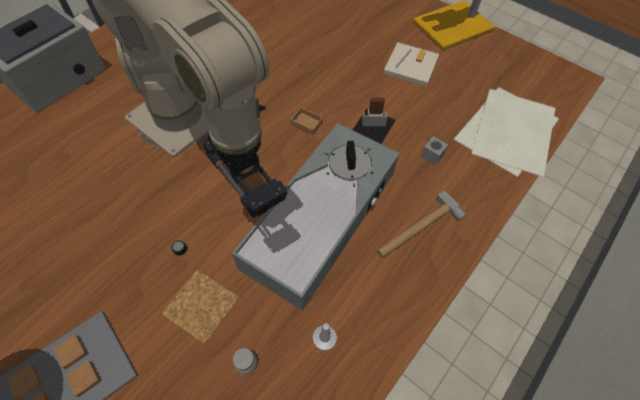

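Run:
```python
from h import *
P=np.array([at_z('top',220+a/8,170+b/8,.099)[:2] for a,b in [(445,226),(208,278),(373,457)]]);c=P.mean(0)
print(c,c-np.array([.5478,.1405]),[(np.linalg.norm(p-c).round(4),np.degrees(np.arctan2(*(p-c)[::-1])).round(1)) for p in P],'notches',[7.5-50,7.5+70,7.5-170])
d=np.load('pics/t21.npz')['d'];d0=np.load('pics/t0.npz')['d']
for dd in (d,d0):
    z=[at_d('top',u,v,dd[v,u])[2] for u in range(246,280) for v in range(194,228) if 40<np.hypot(u-262.3,v-210.3)*2.83<46]
    print(np.median(z))
m=np.array([at_z('top',160+a/5,150+b/5,.046)[:2] for a,b in [(128,362),(197,450)]]);print('blade top',m.mean(0),np.linalg.norm(m[1]-m[0]))
h=cv2.cvtColor(cv2.imread('pics/t21.png'),cv2.COLOR_BGR2HSV)
st()
```

```text
[0.54796396 0.1415834 ] [0.00016396 0.0010834 ] [(np.float64(0.0492), np.float64(-46.2)), (np.float64(0.0497), np.float64(73.8)), (np.float64(0.0495), np.float64(-165.7))] notches [-42.5, 77.5, -162.5]
0.09832602210939179
0.09865083963575527
blade top [0.48313434 0.35369259] 0.06661638571216273
t 41.2 p [ 0.499  -0.1507  0.258 ] yaw 75.68 tilt 0.04 F [0.16 0.06 0.22] T [-0.04 -0.08  0.05] open 0.0869 q [ 0.76  0.14 -0.6   1.69  0.08  1.34 -0.11]
```

```bash
python3 -c "
from h import *
print(job_done())"
```

```text
the job is handed in; nothing more can be done
None
```

I unlocked the cap and stood it on the cork mat. With three scraper strokes I swept all seven castings into the well, stood the scraper back on its pad, and refitted and locked the cap. The job was handed in at about 41 s of the 200 s allowed.

What the last checks showed:
- **Cap:** its centre is about 1 mm from the well axis by the top camera, and its lugs are about 3.5° (3 mm) past the notch middles. The lip is at the same height as when it was locked at the start (98.3 mm against 98.7 mm). I turned it to the stop, felt 0.5 N m there, then backed off about 2° while it rose.
- **Scraper:** it stands upright, with the blade middle about 4 mm from the pad centre.
- **Castings:** the deck was empty after the sweep. Only five castings were visible in the well, the highest with its top about 50 mm below the deck. I took the other two to be hidden under the rim or the pile, and did not see them directly.
- **Other objects:** the bystanders looked unmoved in the final picture, though I did not measure them. The gripper is clear of everything.

Two things disagreed or stood out:
- The two cameras differ by about 2–4 mm in y at the well. I used their average together with the contact forces.
- One casting had moved about 3 cm toward the well before I reached it, probably the announced knock, and was swept in with the rest.

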